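# Weigh the drying print block on the bench hook scale

### The job

The block of stuck prints in the weighing pan is drying and has to be weighed: hang the pan by its bail on the hook of the spring scale, lowering it until the scale carries the whole weight before you let go, so that the hook neither drops nor jumps up. Let it hang free until the scale has settled and stood still for a second, then take it off gently and set it down level in the middle of the wooden drying rack, with its sides square to the rack. Keep the prints in the pan, do not pull the scale to the end of its travel, and leave the jar, cotton buds, loupe and brush where they are.

Things in the scene. Friction and masses are not known exactly. Their poses are not given: they have to be found in the camera images.
- pan: Loose aluminium weighing pan with wire bail; origin centre of underside, z up. Plate 116 (x) x 150 (y) mm, floor 3 mm, rim 14 mm high. Bail of 6 mm wire in the y-z plane: legs at y = +-78.5 mm, straight top bar along y, centre line 110 mm up; a neck 5 x 9 mm joins it to a black grip above. Pan plus prints weigh 2.1 to 5.5 N; it differs each time and must be felt.
- pan_bar (a point): Middle of the bail's top bar, on its centre line, 110 mm above the pan's underside; axes as the pan's. It lies in the hook when hung; the arm then passes through the bail below the bar, so the pan must come from the hook's free end (scale's -x), not sideways. Two steel collars (15 mm diameter, 3 mm thick) on the bar leave a 16 mm gap (y = -8 to +8 mm) for the hook.
- pan_grip (a point): Centre of the black grip, 158 mm above the pan's underside, 48 mm above pan_bar; axes as the pan's. The grip is 16 (x) x 30 (y) x 32 (z) mm. Grasped across its 30 mm width (fingers closing along y) the fingers stay beside the hook.
- prints: Loose block of stuck photographic prints, about 100 x 129 x 31 mm, lying in the pan; weight unknown. Origin: centre of its underside, 3 mm above the pan's underside.
- scale: Grey bench hook scale, fixed; its place differs each time. Origin: centre of the column at bench level; the hook stands out towards -x; z up. Base plate 16 mm high, x = -70 to 90 mm, y = -60 to 60; column 50 x 84 mm, 359 mm high, white face with red pointer in front. The hook's seat is at x = -155 mm, y = 0: 130 mm clear of the column.
- hook (a joint): How far the sprung hook has sunk, m: 0 empty, growing downward. Spring 75 N/m (13 mm per newton), end stop at 0.088. Lightly damped: bobs for 2 to 3 s after a disturbance. Pan with prints sinks it 0.028 to 0.073 and still hangs at least 45 mm above the bench.
- hook_seat (a point): Hook's seat, moves with it: where the bar's centre line lies when hung; 230 mm up when empty; axes as the scale's. Steel strap 10 mm wide (y), 3 mm thick, bent in the x-z plane to a V throat open at the top, about 10 mm wide at the seat, 26 mm at the top. Front lip (-x) ends 24 mm above the seat, the arm behind is 28 mm above it. Bar (along y) goes in from above.
- rack: Low slatted drying rack of light wood, fixed, 180 (x) x 220 (y) x 28 (z) mm. Origin: centre of its underside; slats along y, tops 28 mm above the origin, where the pan's underside comes to lie.
- jar: small white jar with black cap, 49 mm diameter, 60 mm high, bystander. Origin: centre of its underside
- buds: round tub of cotton buds, 77 mm diameter, 80 mm high, bystander. Origin: centre of its underside
- loupe: black loupe, 43 mm diameter, 38 mm high, bystander. Origin: centre of its underside
- brush: brush with orange handle, 199 x 30 x 12 mm, lying flat, bystander. Origin: centre of its underside; handle and bristles along x
Not all that is in view belongs to the job. Leave any purple or yellow look-alike of the prints alone.

How it is judged:
By the outcome, as a careful person would: the job done as asked, in the order asked, and still so for the second after the job is handed in, with the robot touching nothing.
It also fails if it takes over 70 s, if anything falls off the work surface, if the arm or the gripper's body presses on something with over 40 N, if the wrist force passes 120 N, or if a joint passes its speed limit or range.

### The arm

A 7-joint arm with a two-finger parallel gripper is mounted at the origin on the work surface; the furniture and walls round the work are solid. World frame = base frame: x ahead of the robot, y to its left, z up, the work surface at z = 0. Lengths are in m, angles in rad, forces in N, time in s.
With the tool pointing down it reaches from about 0.4 to 0.85 m from the base axis. Payload 10.4 kg.
Tool frame: the origin (TCP) lies at the very end of the fingers, on their centre line; the grasp point (between the pads) lies 19 mm behind it (manip.tcp_to_grasp is the distance from the TCP to the grasp point, in m); x points along the fingers, y is the direction in which the jaws open and shut, and the axes are right-handed (so a half turn about x gives the same grasp; the last joint's range is limited). The gripper opens to 85 mm and grips with 20 to 120 N. Pads are 22 mm wide; open, the fingers measure 114 mm over their backs; the gripper's body (76 mm by 85 mm) begins 54 mm behind the grasp point. The pads swing forward as they close: fully open they stand 13 mm farther back than shut.
Start: joints at [-1.202, 0.332, -0.065, 1.46, 0.022, 1.35, -0.088], TCP at [0.239, 0.578, 0.231] pointing down, gripper open.
Joint ranges: [-2.6, 2.6], [-0.5, 2.12], [-1.47, 1.34], [0.16, 2.42], [-1.27, 4.41], [0.06, 2.06], [-2.6, 2.6]. Speed limits (rad/s): [2.22, 2.22, 2.79, 2.79, 3.14, 3.14, 3.14].

### API

Orientations are given as a unit quaternion [x, y, z, w].
In Python, from workcell import manip, cams, hand_in gives the robot as it stands.
- The arm moves only by the shell command python3 -m handwheel 'ROWS' [FORCE]. ROWS is text: rows parted by semicolons, each of 7 numbers parted by spaces: the shift along the tool's x, y, z in mm, then the turn, a rotation vector about the tool's x, y, z in rad, then the finger opening in mm, from 0 to 85.4. A call has 1 to 8 rows; each row shifts and turns the commanded pose from where the row before left it, along the tool's axes as they then stand; what a row does not reach is not made up. A row lasts 1/10 s, in which the tool goes at most 50 mm and 8.59 degrees, less where a joint would pass 70% of its speed; a pose out of reach is approached as far as the arm can. A call with a gripper value outside its range is refused whole. The fingers move at their own pace and stop on an object; FORCE is the grip in N (left out, the last holds). Time passes only in rows, so rows that do not move let the fingers close. It gives the time, the measured TCP pose, the force and the opening at its end, in the units of the state.
- manip.get_obs(): the state, without advancing time (a new reading comes with each control period).
- cams.camera(name): name is "scene" or "top" or "wrist"; returns a dict with "color" (480x640x3 uint8, blue, green, red), "depth" (480x640 float32, m along the optical axis (not along the pixel's ray), 0 where there is no reading), "camera_matrix" (3x3 intrinsics, pixels), "origin" and "attitude" of the camera in the world; the wrist camera has in their place "T_tool_cam" (4x4, takes a point from camera to tool coordinates, whose origin is the TCP and whose axes are the tool frame's). Camera axes: x right, y down, z forward; pixel columns grow to the right and rows downward; lengths in m; the calibration is good to about 2 mm. The wrist camera is an equidistant fisheye: a pixel r from the principal point sees the ray r / f radians off the axis. A picture is of the moment at which its call begins: read the wrist's pose just before it.
- hand_in(): hands the job in, once; it reports no verdict.
Trained networks look in the newest picture that a camera, given by its name, has taken for a name from the list of things; names that differ only in an ending like _2 or _b are one class to them, and where a whole thing is asked for, a point or a joint stands for the part that bears it (a point fixed in the world has none). Each returns a list of dicts, best first, with "conf" (0 to 1); they miss things now and then, are a little off and sometimes report something else, mostly with a low value. They report only what shows in the picture. A call takes as long as a camera call. They do not tell look-alikes from the thing itself.
- cams.recognise(camera, thing): "box" ([left, top, width, height] in pixels, round what is visible of it).
- cams.outline_of(camera, thing): "region" (480x640 bool, what is visible of it) and "box" ([left, top, width, height] in pixels, round what is visible of it).
The state is a dict: "clock": time; "joint_pos": joint angles; "joint_velocities": joint speeds; "tau": joint torques, N m; "position": TCP position; "ee_rot": TCP orientation; "ft_force": force on the tool from outside, world axes, zero at the start; "torque": the same for the moment, N m; "grip_width": opening from 0.0 (shut) to 1.0 (fully open).
Only numpy, scipy, OpenCV 4.12 (cv2) and the standard library are available. Lean on these libraries where they do the work, as an engineer would, in place of code of your own. Each camera call takes 0.05 s, during which the arm holds its last target.

## Working session

There is one attempt and no reset: what is moved stays moved. The work goes in short steps, Python scripts to look and compute and a shell command to move; the robot and the scene stay as the last step left them, time stands still between calls to the robot, and variables do not carry over. Pictures are saved under pics/ and viewed, and the job is handed in when it is done.

```bash
ls; mkdir -p pics; python3 - <<'E'
from workcell import manip, cams
import cv2
o=manip.get_obs(); print(o, manip.tcp_to_grasp)
for n in ["scene","top"]:
    c=cams.camera(n); cv2.imwrite(f"pics/{n}0.png",c["color"]); print(n,c["camera_matrix"],c["origin"],c["attitude"])
E
```

```text
pics
{'clock': 0.0, 'joint_pos': array([-1.2016061 ,  0.3328819 , -0.06470489,  1.46098639,  0.02155272,
        1.34991102, -0.08850737]), 'joint_velocities': array([-0.00172861,  0.00018136, -0.00076506, -0.00227971, -0.00132771,
        0.00173174, -0.00063301]), 'tau': array([-1.76038493e-04, -6.25430489e+01,  4.91090294e-02, -3.91616464e+01,
        1.62801793e-02,  9.73512128e-03,  1.13890380e-05]), 'position': array([0.23848808, 0.5772749 , 0.23048816]), 'ee_rot': array([ 0.13711186,  0.6936775 , -0.138151  ,  0.6934884 ]), 'ft_force': array([ 1.04658206, -0.03746625, -0.23262091]), 'torque': array([ 0.00242446, -0.04425379,  0.03497819]), 'grip_width': 0.9973847799454} 0.0187
scene [[470.31951825   0.         317.9580358 ]
 [  0.         470.31951825 243.63910522]
 [  0.           0.           1.        ]] [-0.20126588 -0.82174896  0.6365326 ] [ 0.78409617 -0.29988181  0.20382705 -0.50370491]
top [[456.09230078   0.         311.40387296]
 [  0.         456.09230078 238.13345357]
 [  0.           0.           1.        ]] [ 0.34294181 -0.05336594  1.34281371] [ 0.71425223 -0.69728908  0.04292379 -0.04229938]
```

View pics/scene0.png

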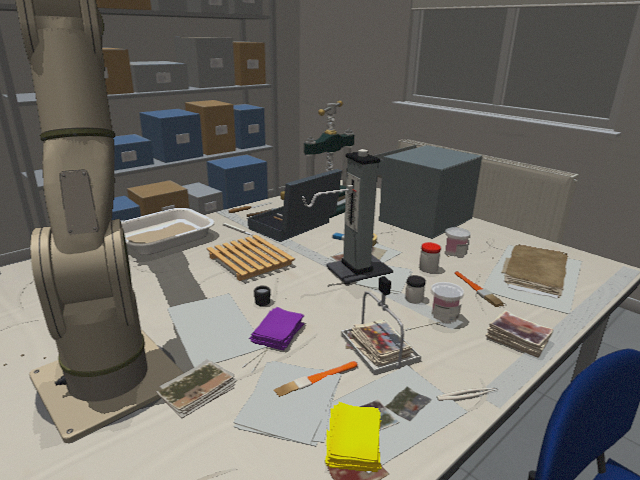

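View pics/top0.png

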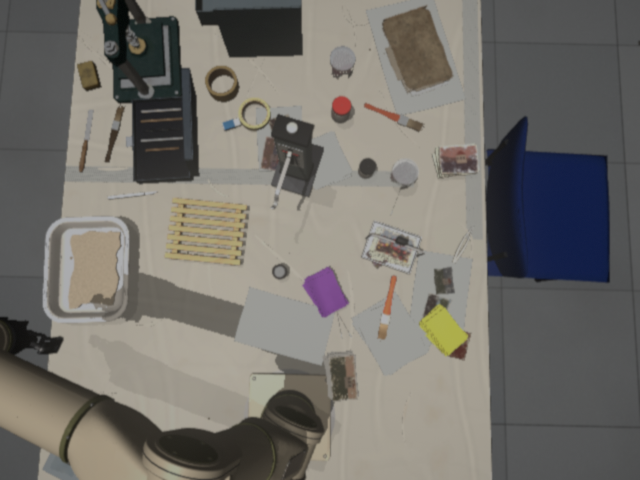

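```bash
cat > h.py <<'E'
from workcell import manip, cams
import numpy as np, cv2
from scipy.spatial.transform import Rotation as R
def cloud(c, mask=None):
    K=c["camera_matrix"]; d=c["depth"]; v,u=np.nonzero((d>0)&(mask if mask is not None else True))
    z=d[v,u]; P=np.c_[(u-K[0,2])*z/K[0,0],(v-K[1,2])*z/K[1,1],z]
    return R.from_quat(c["attitude"]).apply(P)+c["origin"],u,v
def proj(c,P):
    K=c["camera_matrix"]; p=R.from_quat(c["attitude"]).inv().apply(np.atleast_2d(P)-c["origin"])
    return np.c_[K[0,0]*p[:,0]/p[:,2]+K[0,2],K[1,1]*p[:,1]/p[:,2]+K[1,2]]
E
python3 - <<'E'
from h import *
for n in ["top","scene"]:
    c=cams.camera(n); np.savez(f"/tmp/{n}.npz",**c)
    print(n)
    for t in ["pan","pan_grip","prints","scale","hook","rack","jar","buds","loupe","brush"]:
        for r in cams.outline_of(n,t)[:2]:
            P,u,v=cloud(c,r["region"])
            if len(P): print(t,round(r["conf"],2),r["box"],"min",P.min(0).round(3),"max",P.max(0).round(3),"med",np.median(P,0).round(3))
E
```

```text
top
pan 0.56 [362.7, 222.2, 61.1, 48.5] min [ 0.408 -0.382 -0.004] max [ 0.56  -0.201  0.179] med [ 0.483 -0.298  0.008]
pan 0.38 [271.4, 114.9, 52.8, 95.9] min [ 0.544 -0.081  0.   ] max [0.885 0.071 0.364] med [ 0.688 -0.004  0.238]
pan_grip 0.59 [362.4, 221.8, 61.1, 51.3] min [ 0.408 -0.376 -0.004] max [ 0.559 -0.202  0.179] med [ 0.487 -0.29   0.009]
prints 0.75 [305.5, 264.4, 42.2, 57.1] min [ 0.276 -0.163 -0.005] max [ 0.42  -0.031  0.038] med [ 0.348 -0.095  0.027]
prints 0.64 [422.4, 305.9, 44.3, 51.8] min [ 0.178 -0.5   -0.002] max [ 0.319 -0.365  0.037] med [ 0.248 -0.431  0.027]
scale 0.92 [271.5, 117.3, 54.0, 93.6] min [ 0.544 -0.081 -0.005] max [0.873 0.082 0.364] med [ 0.688 -0.004  0.229]
scale 0.33 [361.8, 220.5, 61.7, 51.8] min [ 0.408 -0.377 -0.006] max [ 0.559 -0.2    0.179] med [ 0.486 -0.29   0.01 ]
hook 0.73 [391.8, 157.0, 30.7, 35.3] min [ 0.655 -0.352 -0.003] max [ 0.729 -0.275  0.09 ] med [ 0.69  -0.313  0.082]
hook 0.48 [272.1, 153.8, 18.2, 55.7] min [0.546 0.002 0.   ] max [0.696 0.05  0.271] med [0.613 0.027 0.257]
rack 0.8 [163.0, 197.4, 86.1, 69.1] min [
[... 1355 characters left out ...]
ar 0.6 [403.4, 281.6, 23.5, 25.5] min [ 0.689 -0.235 -0.002] max [ 0.819 -0.143  0.064] med [ 0.701 -0.218  0.037]
jar 0.56 [349.8, 321.0, 61.3, 44.0] min [ 0.428 -0.364 -0.002] max [ 0.581 -0.192  0.064] med [ 0.472 -0.296  0.029]
buds 0.86 [432.9, 284.9, 30.6, 36.3] min [ 0.655 -0.352 -0.002] max [ 0.877 -0.194  0.085] med [ 0.682 -0.325  0.055]
loupe 0.65 [251.8, 285.8, 18.3, 21.6] min [ 0.383  0.015 -0.003] max [0.455 0.122 0.04 ] med [0.4   0.03  0.029]
loupe 0.61 [341.3, 277.9, 79.1, 98.9] min [ 0.408 -0.376 -0.001] max [ 0.64  -0.111  0.176] med [ 0.474 -0.312  0.015]
brush 0.69 [273.2, 361.0, 83.0, 35.9] min [ 0.219 -0.301 -0.002] max [ 0.399 -0.244  0.015] med [ 0.285 -0.274  0.01 ]
```

```bash
python3 - <<'E'
import cv2
a=cv2.imread("pics/top0.png"); b=cv2.imread("pics/scene0.png")
cv2.imwrite("pics/t1.png",cv2.resize(a[90:290,160:440],None,fx=2.8,fy=2.8,interpolation=cv2.INTER_CUBIC))
cv2.imwrite("pics/s1.png",cv2.resize(b[140:390,200:500],None,fx=2.4,fy=2.4,interpolation=cv2.INTER_CUBIC))
E
```

```text
(no output)
```

View pics/t1.png

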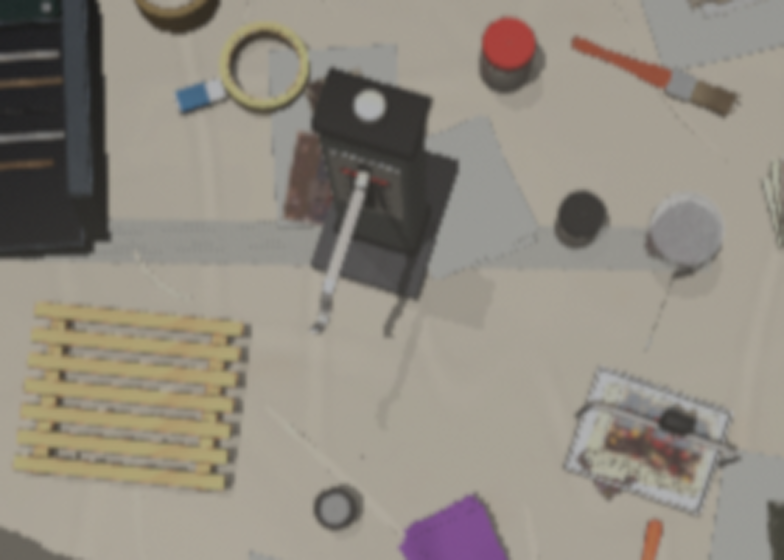

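View pics/s1.png

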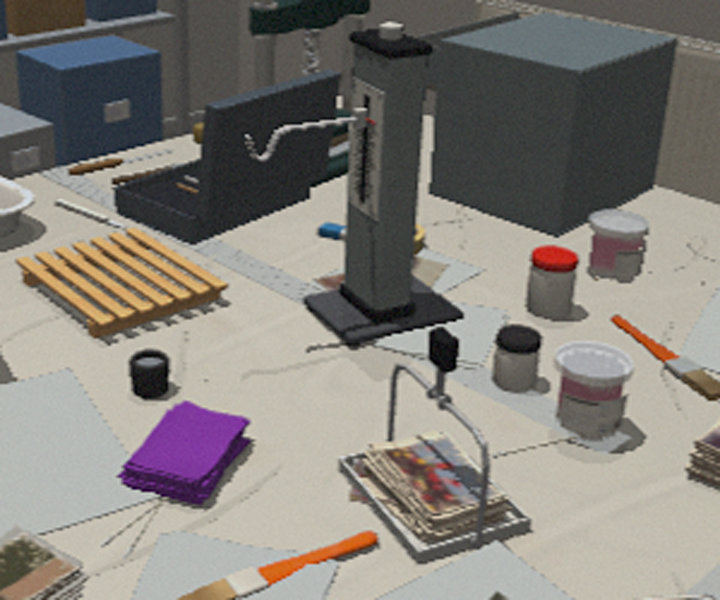

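```bash
python3 - <<'E'
from h import *
def ld(n): return dict(np.load(f"/tmp/{n}.npz"))
def rect(P): 
    r=cv2.minAreaRect((P[:,:2]*1000).astype(np.float32)); return np.round(r[0],1),np.round(r[1],1),round(r[2],1)
for n in ["top","scene"]:
    P,u,v=cloud(ld(n)); print(n)
    def sel(x0,x1,y0,y1,z0,z1): return P[(P[:,0]>x0)&(P[:,0]<x1)&(P[:,1]>y0)&(P[:,1]<y1)&(P[:,2]>z0)&(P[:,2]<z1)]
    g=sel(.38,.6,-.42,-.18,.135,.19); print("grip",len(g),g.min(0),g.max(0),g.mean(0),rect(g))
    b=sel(.38,.6,-.42,-.18,.075,.125); print("bail",len(b),rect(b),b.mean(0)); 
    l=np.polyfit(b[:,1],b[:,0],1); print("bar line x=a*y+b",l, "angle deg",np.degrees(np.arctan(l[0])), "ends y",b[:,1].min(),b[:,1].max())
    p=sel(.38,.6,-.42,-.18,.007,.06); print("pan rect",rect(p))
    p=sel(.38,.6,-.42,-.18,.007,.018); print("rim rect",rect(p), len(p))
    t=sel(.6,.95,-.15,.15,.34,.375); print("coltop",len(t),rect(t))
    t=sel(.6,.95,-.15,.15,.03,.33); print("col",len(t),rect(t))
    t=sel(.6,.95,-.15,.15,.008,.022); print("base",len(t),rect(t))
    h=sel(.5,.70,-.03,.1,.2,.29); print("hook",len(h)); 
    for i in np.argsort(h[:,0])[::max(1,len(h)//30)]: print(h[i].round(3),end=" ")
    l=np.polyfit(h[:,0],h[:,1],1); print("hook y=a x+b",l,np.degrees(np.arctan(l[0])))
    k=sel(.38,.65,.1,.4,.02,.036); print("rack",rect(k),np.median(k[:,2]))
    s=sel(.38,.65,.1,.4,-.01,.003); print("table",np.median(s[:,2]))
E
```

```text
top
grip 91 [ 0.47305896 -0.30343121  0.14320126] [ 0.49378543 -0.27219055  0.17935129] [ 0.48294272 -0.28590124  0.16941485] (array([ 484.1, -287.6]), array([29.7, 16. ]), 69.1)
bail 115 (array([ 482.7, -287.1]), array([160.2,   8.6]), 71.6) [ 0.48496773 -0.28305007  0.10994816]
bar line x=a*y+b [0.32836403 0.57791119] angle deg 18.178319611996375 ends y -0.3633512843156797 -0.21066864989879436
pan rect (array([ 489.6, -300.6]), array([239. , 216.6]), 89.4)
rim rect (array([ 489.6, -300.6]), array([239. , 216.6]), 89.4) 532
coltop 905 (array([710.2,  -2.9]), array([89.3, 56.4]), 74.3)
col 1555 (array([758., -10.]), array([314.6, 283.4]), 0.9)
base 1579 (array([7.723e+02, 4.000e-01]), array([298.4, 310.3]), 89.9)
hook 524
[0.544 0.04  0.251] [0.557 0.037 0.226] [0.567 0.043 0.226] [0.574 0.042 0.241] [0.583 0.033 0.258] [0.59  0.029 0.256] [0.601 0.029 0.255] [0.611 0.022 0.256] [0.621 0.02  0.256] [0.63  0.023 0.259] [0.64  0.02  0.259] [0.65  0.018 0.26 ] [0.66  0.009 0.259] [0.67  0.006 0.269] [0.676 0.002 0.265] [ 0.677 -0.03   0.264] [ 0.678 -0.025  0.278] [ 0.679 -0.02   0.267]
[... 1294 characters left out ...]
49 0.022 0.256] [0.671 0.002 0.268] [ 0.677 -0.025  0.257] [ 0.679 -0.023  0.203] [ 0.68  -0.023  0.247] [ 0.681 -0.024  0.272] [ 0.681 -0.016  0.27 ] [ 0.682 -0.011  0.288] [ 0.683 -0.018  0.284] [ 0.683 -0.013  0.288] [ 0.684 -0.009  0.284] [ 0.684 -0.013  0.222] [ 0.685 -0.006  0.264] [ 0.686 -0.008  0.275] [ 0.687 -0.004  0.274] [ 0.688 -0.001  0.246] [0.688 0.003 0.233] [0.69  0.009 0.203] [0.691 0.018 0.2  ] [0.692 0.012 0.281] [0.693 0.016 0.2  ] [0.694 0.023 0.236] [0.695 0.032 0.239] [0.697 0.029 0.222] [0.699 0.038 0.274] hook y=a x+b [-0.27895813  0.1928101 ] -15.58687652342565
rack (array([519.1, 254.9]), array([226.4, 182.1]), 84.9) 0.0276616216151625
table 0.0002481341654364533
```

```bash
cat >> h.py <<'E'
def down(yaw):  # tool x down, tool y at angle yaw (deg) from world y
    a=np.radians(yaw); y=np.array([-np.sin(a),np.cos(a),0]); x=np.array([0,0,-1.]); return R.from_matrix(np.c_[x,y,np.cross(x,y)])
def plan(wps,yaw):
    """turn needed to yaw (or yaw+180), then shifts along turned tool axes (mm)"""
    o=manip.get_obs(); q=R.from_quat(o["ee_rot"]); p=o["position"]
    c=[down(yaw),down(yaw+180)]; t=min(c,key=lambda r:(q.inv()*r).magnitude())
    rv=(q.inv()*t).as_rotvec(); print("clock",round(o["clock"],2),"pos",p.round(4),"F",o["ft_force"].round(2),"w",round(o["grip_width"],3)); print("turn rotvec",rv.round(4),"deg",np.degrees(rv).round(2))
    for w in wps:
        w=np.array(w,float); d=t.inv().apply(w-p)*1000; print("to",w.round(4),"shift mm",d.round(1),"len",np.linalg.norm(d).round(0)); p=w
E
python3 - <<'E'
from h import *
print(R.from_quat(manip.get_obs()["ee_rot"]).as_matrix().round(3))
plan([(.43,.30,.34),(.44,.0,.34),(.485,-.288,.25)],-18.2)
E
```

```text
[[-0.     0.382  0.924]
 [ 0.     0.924 -0.382]
 [-1.     0.    -0.   ]]
clock 1.2 pos [0.2386 0.5777 0.2313] F [ 0.81 -0.07 -0.04] w 1.005
turn rotvec [-0.0741 -0.     -0.    ] deg [-4.25 -0.   -0.  ]
to [0.43 0.3  0.34] shift mm [-108.7 -204.   268.5] len 354.0
to [0.44 0.   0.34] shift mm [   0.  -281.9  103.2] len 300.0
to [ 0.485 -0.288  0.25 ] shift mm [  90.  -259.5  132.7] len 305.0
```

```bash
python3 -m handwheel '-27 -10 10 -0.037 0 0 85; -27 -10 10 -0.037 0 0 85; -27 -25 34 0 0 0 85; -20 -30 36 0 0 0 85; -8 -32 36 0 0 0 85; 0 -32 36 0 0 0 85; 0 -32 36 0 0 0 85; 0 -33 36 0 0 0 85'
python3 -m handwheel '0 -37 16 0 0 0 85; 0 -42 16 0 0 0 85; 0 -42 16 0 0 0 85; 0 -42 16 0 0 0 85; 0 -42 16 0 0 0 85; 0 -42 16 0 0 0 85; 0 -37 12 0 0 0 85; 0 -30 10 0 0 0 85'
python3 -c "
from h import *
plan([(.485,-.288,.25)],-18.2)"
```

```text
clock: 2.0
position: [0.3959, 0.3091, 0.3402]
ee_rot: [0.112, 0.698, -0.112, 0.698]
ft_force: [0.5, 1.2, 0.5]
grip_width: 0.996
clock: 2.8
position: [0.4089, -0.0267, 0.3401]
ee_rot: [0.113, 0.698, -0.112, 0.698]
ft_force: [0.3, 0.6, 0.7]
grip_width: 0.994
clock 2.8 pos [ 0.4089 -0.0267  0.3401] F [0.34 0.59 0.69] w 0.994
turn rotvec [-0.002   0.0005 -0.0011] deg [-0.11  0.03 -0.06]
to [ 0.485 -0.288  0.25 ] shift mm [  90.1 -224.4  153.9] len 287.0
```

```bash
python3 -m handwheel '8 -30 21 0 0 0 85; 12 -32 22 0 0 0 85; 12 -32 22 0 0 0 85; 12 -32 22 0 0 0 85; 12 -30 22 0 0 0 85; 12 -28 18 0 0 0 85; 12 -22 15 0 0 0 85; 5 -10 8 0 0 0 85'
python3 -m handwheel '0 0 0 0 0 0 85; 0 0 0 0 0 0 85'
python3 - <<'E'
from h import *
plan([(.485,-.288,.25)],-18.2)
c=cams.camera("wrist"); np.savez("/tmp/w1.npz",**c); cv2.imwrite("pics/w1.png",c["color"]); print(c["camera_matrix"],c["T_tool_cam"])
c=cams.camera("scene");cv2.imwrite("pics/s2.png",c["color"])
E
```

```text
clock: 3.6
position: [0.4837, -0.2786, 0.2538]
ee_rot: [0.112, 0.699, -0.113, 0.698]
ft_force: [-0.9, 1.0, -0.2]
grip_width: 0.998
clock: 3.8
position: [0.4841, -0.2761, 0.2549]
ee_rot: [0.112, 0.698, -0.112, 0.698]
ft_force: [0.7, 0.7, 0.2]
grip_width: 0.997
clock 3.8 pos [ 0.4841 -0.2761  0.2549] F [0.7  0.74 0.18] w 0.997
turn rotvec [-0.0005 -0.0004  0.0001] deg [-0.03 -0.02  0.01]
to [ 0.485 -0.288  0.25 ] shift mm [  4.9 -11.1   4.6] len 13.0
[[371.64829954   0.         317.00355927]
 [  0.         371.64829954 233.80173438]
 [  0.           0.           1.        ]] [[-1.01615644e-04 -2.77888536e-01  9.60613320e-01 -1.42589538e-01]
 [ 9.99999833e-01 -5.74449293e-04 -6.03960463e-05  1.93446534e-04]
 [ 5.68607012e-04  9.60613154e-01  2.77888548e-01 -7.09849845e-02]
 [ 0.00000000e+00  0.00000000e+00  0.00000000e+00  1.00000000e+00]]
```

View pics/w1.png

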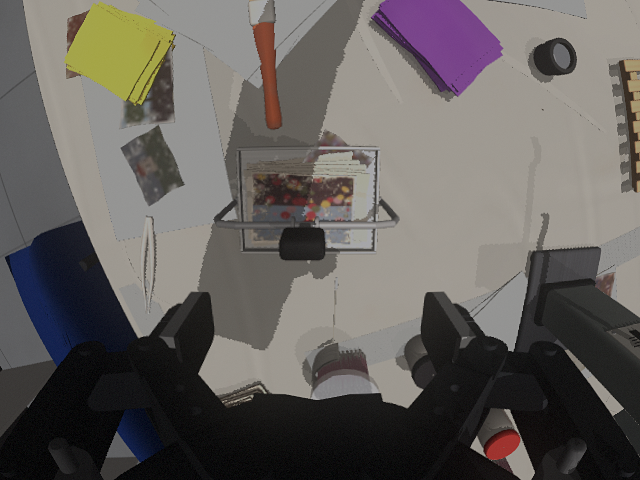

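View pics/s2.png

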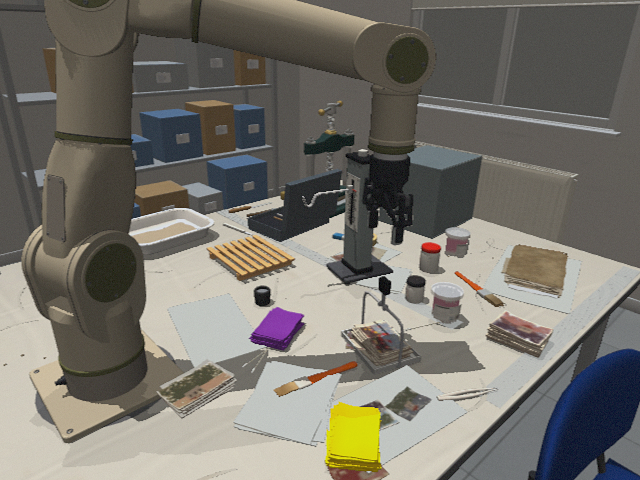

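```bash
cat >> h.py <<'E'
def wcloud(c,pos,q):
    K=c["camera_matrix"]; d=c["depth"]; v,u=np.nonzero(d>0); x=u-K[0,2]; y=v-K[1,2]; r=np.hypot(x,y); th=r/K[0,0]
    ok=th<1.3; u,v,x,y,r,th=[a[ok] for a in (u,v,x,y,r,th)]
    z=d[v,u]; rr=np.tan(th)*z/np.maximum(r,1e-9); P=np.c_[x*rr,y*rr,z]; T=c["T_tool_cam"]
    P=P@T[:3,:3].T+T[:3,3]; return R.from_quat(q).apply(P)+pos,P,u,v
E
python3 - <<'E'
from h import *
o=manip.get_obs(); c=dict(np.load("/tmp/w1.npz"))
P,Pt,u,v=wcloud(c,o["position"],o["ee_rot"])
m=(u>270)&(u<335)&(v>215)&(v<265)&(P[:,2]>.14); g=P[m]; print("grip",len(g),g.min(0),g.max(0))
def rect(P): 
    r=cv2.minAreaRect((P[:,:2]*1000).astype(np.float32)); return np.round(r[0],1),np.round(r[1],1),round(r[2],1)
print(rect(g)); 
m=(u>205)&(u<405)&(v>180)&(v<240)&(P[:,2]>.08)&(P[:,2]<.13); b=P[m]; print("bail",rect(b),b.mean(0)); print(np.degrees(np.arctan(np.polyfit(b[:,1],b[:,0],1)[0])))
m=(u>205)&(u<405)&(v>140)&(v<260)&(P[:,2]>.01)&(P[:,2]<.05); b=P[m]; print("pan",rect(b))
gt=Pt[(u>270)&(u<335)&(v>215)&(v<265)&(P[:,2]>.14)]; print("grip tool y",gt[:,1].min(),gt[:,1].max(),"z",gt[:,2].min(),gt[:,2].max())
E
```

```text
grip 1400 [ 0.47457983 -0.30128158  0.14703358] [ 0.49576124 -0.27054786  0.17618115]
(array([ 485. , -285.8]), array([29.4, 15.4]), 71.1)
bail (array([ 483.8, -285.4]), array([161.9,  10.6]), 71.8) [ 0.48540221 -0.28453084  0.11104501]
18.17738318302242
pan (array([ 485.4, -285.4]), array([160.8, 114.7]), 71.9)
grip tool y -0.02444670561525393 0.004914209073616771 z -0.00403615076503426 0.011465236243919388
```

```bash
python3 -m handwheel '10 -5 2 0 0 0 70; 15 -5 2 0 0 0 60; 20 0 0 0 0 0 60; 20 0 0 0 0 0 60; 20 0 0 0 0 0 60; 15 0 0 0 0 0 60; 10 0 0 0 0 0 60; 4 0 0 0 0 0 60'
python3 -m handwheel '0 0 0 0 0 0 60; 0 0 0 0 0 0 60'
python3 - <<'E'
from h import *
plan([(.485,-.2868,.139)],-18.2)
c=cams.camera("wrist"); cv2.imwrite("pics/w2.png",c["color"])
E
```

```text
clock: 4.7
position: [0.4845, -0.2869, 0.1397]
ee_rot: [0.112, 0.699, -0.112, 0.698]
ft_force: [-0.8, -0.3, 0.5]
grip_width: 0.702
clock: 4.9
position: [0.4852, -0.2873, 0.1414]
ee_rot: [0.112, 0.698, -0.112, 0.699]
ft_force: [0.1, -0.9, 0.3]
grip_width: 0.702
clock 4.9 pos [ 0.4852 -0.2873  0.1414] F [ 0.15 -0.9   0.26] w 0.702
turn rotvec [-0.0002  0.0009 -0.    ] deg [-0.01  0.05 -0.  ]
to [ 0.485  -0.2868  0.139 ] shift mm [ 2.4  0.4 -0.4] len 3.0
```

View pics/w2.png

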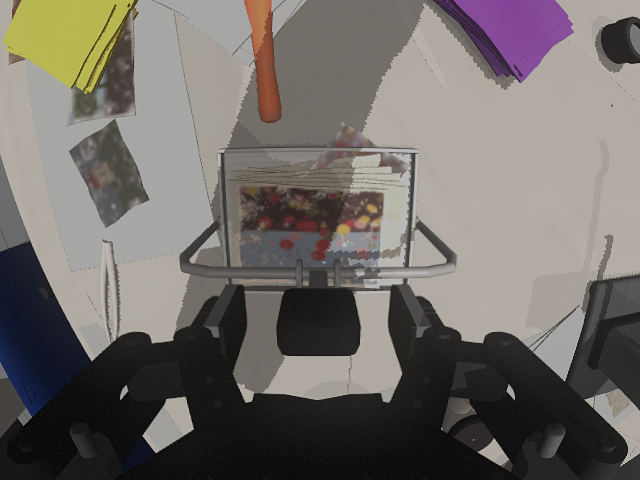

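```bash
cat >> h.py <<'E'
def meas(n,cam="scene"):
    F=[];T=[]
    for i in range(n):
        c=cams.camera(cam); o=manip.get_obs(); F.append(o["ft_force"]); T.append(o["tau"])
    F=np.array(F);T=np.array(T); print("clock",round(o["clock"],2),"pos",o["position"].round(4),"F",F.mean(0).round(3),"sd",F.std(0).round(2),"tau",T.mean(0).round(3),"sd",T.std(0).round(3),"w",round(o["grip_width"],3)); return c
E
python3 -m handwheel '2 0 0 0 0 0 40; 0 0 0 0 0 0 20; 0 0 0 0 0 0 20; 0 0 0 0 0 0 20; 0 0 0 0 0 0 20' 50
python3 - <<'E'
from h import *
meas(15)
E
```

```text
clock: 5.45
position: [0.4852, -0.2868, 0.1391]
ee_rot: [0.112, 0.698, -0.112, 0.698]
ft_force: [0.8, 2.0, 3.2]
grip_width: 0.342
clock 6.2 pos [ 0.4852 -0.2869  0.1391] F [-0.158  3.186  5.15 ] sd [0.36 0.43 0.66] tau [ 1.4780e+00 -4.1831e+01  1.1583e+01 -3.3384e+01  6.2700e-01 -6.1500e-01
  3.3000e-02] sd [0.097 0.169 0.045 0.128 0.045 0.047 0.002] w 0.338
```

```bash
python3 -m handwheel '-2 0 0 0 0 0 20; -3 0 0 0 0 0 20; -5 0 0 0 0 0 20; -10 0 0 0 0 0 20; -10 0 0 0 0 0 20; -5 0 0 0 0 0 20; 0 0 0 0 0 0 20; 0 0 0 0 0 0 20'
python3 - <<'E'
from h import *
c=meas(16); cv2.imwrite("pics/s3.png",c["color"])
c=cams.camera("wrist"); cv2.imwrite("pics/w3.png",c["color"])
E
```

```text
clock: 7.0
position: [0.4849, -0.2869, 0.1738]
ee_rot: [0.112, 0.698, -0.112, 0.698]
ft_force: [-0.1, -0.1, -3.4]
grip_width: 0.344
clock 7.8 pos [ 0.4849 -0.287   0.1739] F [ 0.244 -0.149 -3.553] sd [0.52 0.38 0.51] tau [-3.0000e-03 -4.3313e+01  1.0260e+01 -3.7955e+01  1.8000e-02 -1.0000e-03
 -0.0000e+00] sd [0.009 0.132 0.042 0.096 0.003 0.002 0.001] w 0.344
```

View pics/w3.png

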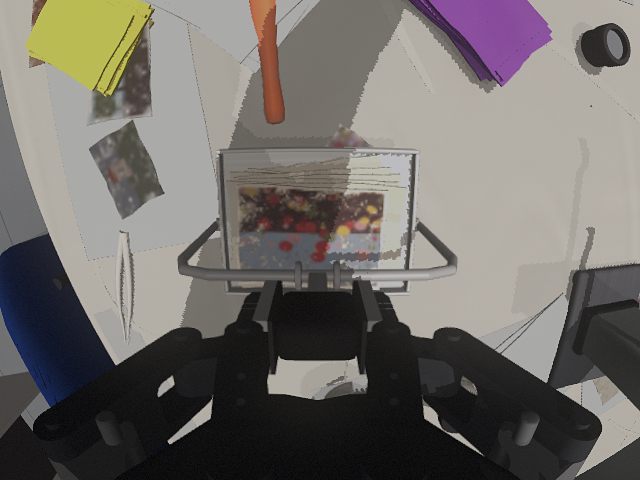

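View pics/s3.png

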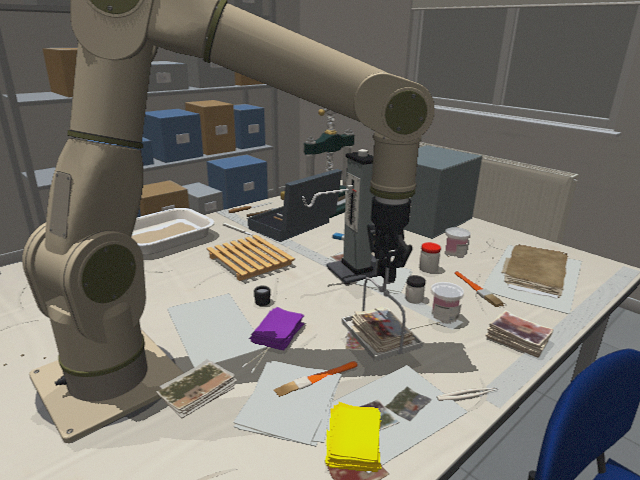

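```bash
python3 - <<'E'
from h import *
for n in ["top","scene"]:
    c=dict(np.load(f"/tmp/{n}.npz")); P,u,v=cloud(c)
    m=(P[:,0]>.53)&(P[:,0]<.665)&(P[:,1]>-.01)&(P[:,1]<.07)&(P[:,2]>.22)&(P[:,2]<.275); h=P[m]
    arm=h[(h[:,0]>.585)]; l=np.polyfit(arm[:,0],arm[:,1],1); print(n,len(h),"yaw",np.degrees(np.arctan(l[0])),"y@.66",np.polyval(l,.66),"y@.5605",np.polyval(l,.5605))
    for yaw in(-15,): 
        a=np.radians(yaw); s=(h[:,:2]-[.5605,.038])@np.array([[np.cos(a),-np.sin(a)],[np.sin(a),np.cos(a)]])
        for lo in range(-20,90,6):
            k=(s[:,0]*1000>=lo)&(s[:,0]*1000<lo+6)
            if k.any(): print(lo,k.sum(),"y",(s[k,1].min()*1000).round(1),(s[k,1].max()*1000).round(1),(s[k,1].mean()*1000).round(1),"z",h[k,2].min().round(4),h[k,2].max().round(4))
E
python3 -c "
from h import *
plan([(.4849,-.287,.314),(.42,-.15,.314),(.4446,.07,.314)],-15)"
```

```text
top 214 yaw -16.2180526534017 y@.66 0.011597017888434452 y@.5605 0.04053843967918544
-20 6 y -2.5 7.3 2.2 z 0.2498 0.2534
-14 7 y -2.7 6.3 1.2 z 0.2373 0.2518
-8 8 y -1.7 6.8 2.7 z 0.2256 0.2336
-2 10 y -2.9 6.3 1.5 z 0.2225 0.2304
4 13 y -1.6 6.9 2.8 z 0.2262 0.2387
10 15 y -3.0 6.8 1.6 z 0.2356 0.2538
16 10 y -2.7 6.0 1.3 z 0.2514 0.2566
22 11 y -3.1 6.7 1.5 z 0.2551 0.2596
28 10 y -1.8 6.4 1.8 z 0.2556 0.2619
34 11 y -3.0 6.0 1.7 z 0.2574 0.2604
40 9 y -2.7 6.1 1.3 z 0.2523 0.2618
46 10 y -3.2 6.1 1.4 z 0.2541 0.2597
52 11 y -2.3 5.8 1.8 z 0.2537 0.2612
58 9 y -3.2 5.7 0.9 z 0.2549 0.2625
64 11 y -2.6 5.2 1.2 z 0.2494 0.2605
70 10 y -3.6 4.3 0.4 z 0.2543 0.2605
76 9 y -4.2 5.2 0.8 z 0.2554 0.2596
82 10 y -4.0 5.7 1.0 z 0.2512 0.2633
88 9 y -4.3 4.0 0.0 z 0.2548 0.2609
scene 127 yaw -14.4874119566542 y@.66 0.012913809340257015 y@.5605 0.03862293778723927
-20 3 y -2.2 4.9 0.2 z 0.2489 0.2542
-14 12 y -4.1 13.0 3.7 z 0.2348 0.2536
-8 6 y 1.0 8.4 3.3 z 0.2296 0.2387
-2 3 y -1.1 9.3 3.0 z 0.2265 0.2275
4 8 y -4.9 12.0 3.2 z 0.226 0.2324
10 13 y -3.9 8.6 2.5 z 0.2287 0.2432
16 15 y -3.1 7.8 2.2 z 0.2403 0.255
22 6 y -3.9 3.4 -0.6 z 0.2538 0.2571
28 6 y -1.8 8.4 2.4 z 0.2559 0.2588
34 5 y -5.2 6.8 -0.4 z 0.2579 0.2593
40 5 y -3.1 9.4 2.5 z 0.2568 0.2585
46 4 y -3.8 5.1 0.2 z 0.2558 0.2582
52 4 y -2.4 9.2 1.7 z 0.2572 0.258
58 4 y -1.5 6.8 3.5 z 0.2572 0.2585
64 5 y -2.5 3.4 1.1 z 0.255 0.2583
70 5 y -4.8 1.7 -1.3 z 0.2544 0.2592
76 3 y -2.3 10.1 4.9 z 0.2569 0.2578
82 4 y 0.1 7.3 2.3 z 0.2562 0.2589
88 5 y -2.4 7.2 1.9 z 0.2558 0.2577
clock 7.85 pos [ 0.4849 -0.2871  0.1738] F [-0.45  0.19 -4.75] w 0.341
turn rotvec [-0.056  -0.     -0.0001] deg [-3.21 -0.   -0.  ]
to [ 0.4849 -0.287   0.314 ] shift mm [-140.2    0.    -0. ] len 140.0
to [ 0.42  -0.15   0.314] shift mm [  0.  115.5 -98.1] len 152.0
to [0.4446 0.07   0.314 ] shift mm [  0.  218.9 -33.2] len 221.0
```

```bash
python3 -m handwheel '-7 0 0 0 0 0 20; -14 0 0 0 0 0 20; -21 0 0 -0.008 0 0 20; -24 0 0 -0.008 0 0 20; -24 0 0 -0.008 0 0 20; -24 0 0 -0.008 0 0 20; -17 0 0 -0.008 0 0 20; -9 0 0 -0.006 0 0 20'
python3 -m handwheel '0 8 -7 0 0 0 20; 0 14 -12 0 0 0 20; 0 18 -16 0 0 0 20; 0 20 -16 0 0 0 20; 0 22 -15 0 0 0 20; 0 24 -14 0 0 0 20; 0 26 -10 0 0 0 20; 0 26 -8 0 0 0 20'
python3 -m handwheel '0 26 -6 0 0 0 20; 0 26 -4 0 0 0 20; 0 26 -4 0 0 0 20; 0 26 -4 0 0 0 20; 0 24 -4 0 0 0 20; 0 18 -4 0 0 0 20; 0 12 -2 0 0 0 20; 0 6 0 0 0 0 20'
python3 - <<'E'
from h import *
plan([(.561-.12*.963,.0396+.12*.269,.314),(.561,.0396,.314)],-15.6)
E
```

```text
clock: 8.65
position: [0.4852, -0.2876, 0.3165]
ee_rot: [0.096, 0.7, -0.096, 0.702]
ft_force: [-0.3, -0.3, -4.2]
grip_width: 0.341
clock: 9.45
position: [0.4317, -0.1071, 0.3132]
ee_rot: [0.096, 0.701, -0.096, 0.7]
ft_force: [0.2, -0.4, -3.2]
grip_width: 0.342
clock: 10.25
position: [0.4494, 0.058, 0.3134]
ee_rot: [0.095, 0.701, -0.095, 0.7]
ft_force: [-0.1, -0.5, -3.4]
grip_width: 0.347
clock 10.25 pos [0.4494 0.058  0.3134] F [-0.13 -0.52 -3.43] w 0.347
turn rotvec [ 0.0019 -0.0005  0.0005] deg [ 0.11 -0.03  0.03]
to [0.4454 0.0719 0.314 ] shift mm [-0.6 12.3 -7.6] len 14.0
to [0.561  0.0396 0.314 ] shift mm [  0.  -0. 120.] len 120.0
```

```bash
python3 -m handwheel '0 5 0 0 0 0 20; 0 5 0 0 0 0 20; 0 2 0 0 0 0 20; 0 0 0 0 0 0 20'
python3 - <<'E'
from h import *
plan([(.561,.0396,.314)],-15.6)
o=manip.get_obs()
c=cams.camera("wrist"); np.savez("/tmp/w4.npz",pos=o["position"],q=o["ee_rot"],**c); cv2.imwrite("pics/w4.png",c["color"])
c=meas(10,"top"); np.savez("/tmp/top4.npz",**c); cv2.imwrite("pics/t4.png",cv2.resize(c["color"][90:290,160:440],None,fx=2.8,fy=2.8))
E
```

```text
clock: 10.65
position: [0.4533, 0.0683, 0.3138]
ee_rot: [0.096, 0.701, -0.096, 0.701]
ft_force: [0.5, -0.1, -2.4]
grip_width: 0.344
clock 10.65 pos [0.4533 0.0683 0.3138] F [ 0.53 -0.12 -2.43] w 0.344
turn rotvec [ 0.0001 -0.0001  0.0001] deg [ 0.01 -0.    0.01]
to [0.561  0.0396 0.314 ] shift mm [ -0.2   1.3 111.5] len 112.0
clock 11.2 pos [0.4532 0.0685 0.3139] F [-0.18   0.038 -3.235] sd [0.53 0.45 0.67] tau [-2.2000e-02 -2.8818e+01 -2.1710e+00 -4.1688e+01  2.0000e-02 -2.0000e-03
 -0.0000e+00] sd [0.071 0.072 0.062 0.007 0.012 0.005 0.003] w 0.338
```

View pics/w4.png

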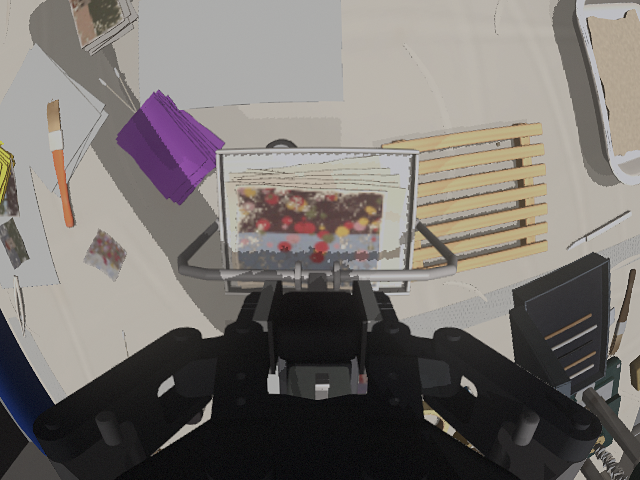

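View pics/t4.png

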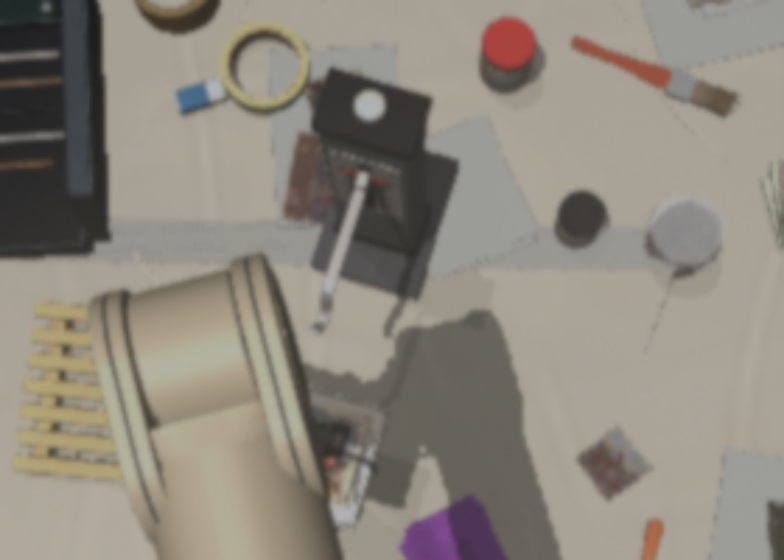

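```bash
python3 - <<'E'
from h import *
d=np.load("/tmp/w4.npz"); c=dict(d)
cv2.imwrite("pics/w4c.png",cv2.convertScaleAbs(cv2.resize(c["color"][255:405,250:390],None,fx=4,fy=4),alpha=1.8,beta=20))
P,Pt,u,v=wcloud(c,d["pos"],d["q"])
m=(u>300)&(u<345)&(v>365)&(v<402)&(P[:,0]>.52)
for vv in range(366,402,3):
    k=m&(v==vv)
    if k.any(): print(vv,[(int(a),p.round(3).tolist()) for a,p in list(zip(u[k],P[k]))[::5]])
E
```

```text
366 [(301, [0.68, -0.018, 0.034]), (306, [0.684, -0.012, 0.031]), (311, [0.685, -0.005, 0.032]), (316, [0.687, 0.002, 0.032]), (321, [0.689, 0.008, 0.032]), (326, [0.691, 0.015, 0.031]), (331, [0.693, 0.022, 0.031]), (336, [0.695, 0.028, 0.032]), (341, [0.696, 0.035, 0.033])]
369 [(301, [0.681, -0.018, 0.04]), (306, [0.683, -0.012, 0.039]), (312, [0.685, -0.003, 0.04]), (317, [0.688, 0.003, 0.038]), (322, [0.689, 0.01, 0.039]), (327, [0.691, 0.016, 0.039]), (332, [0.694, 0.023, 0.039]), (337, [0.695, 0.029, 0.039]), (342, [0.697, 0.036, 0.039])]
372 [(301, [0.681, -0.018, 0.047]), (306, [0.683, -0.011, 0.047]), (311, [0.685, -0.005, 0.046]), (316, [0.687, 0.002, 0.046]), (321, [0.689, 0.008, 0.046]), (326, [0.691, 0.015, 0.046]), (331, [0.692, 0.021, 0.047]), (336, [0.696, 0.028, 0.044]), (341, [0.697, 0.034, 0.046])]
375 [(301, [0.681, -0.017, 0.054]), (306, [0.684, -0.011, 0.053]), (311, [0.684, -0.005, 0.054]), (316, [0.549, 0.041, 0.237]), (321, [0.551, 0.044, 0.236]), (326, [0.553, 0.047, 0.234]), (331, [0.692, 0.021, 0.054]), (336, [0.695, 0.027, 0.052]), (341, [0.698, 0.034, 0
[... 1271 characters left out ...]
6, [0.572, 0.043, 0.229]), (331, [0.692, 0.02, 0.085]), (336, [0.694, 0.026, 0.085]), (341, [0.696, 0.032, 0.084])]
393 [(301, [0.682, -0.016, 0.091]), (306, [0.684, -0.01, 0.091]), (311, [0.685, -0.004, 0.091]), (316, [0.57, 0.035, 0.233]), (321, [0.571, 0.039, 0.233]), (326, [0.573, 0.042, 0.231]), (331, [0.693, 0.02, 0.09]), (336, [0.694, 0.026, 0.091]), (341, [0.696, 0.032, 0.091])]
396 [(301, [0.682, -0.016, 0.097]), (306, [0.684, -0.01, 0.096]), (311, [0.684, -0.004, 0.098]), (316, [0.57, 0.035, 0.237]), (321, [0.572, 0.039, 0.235]), (326, [0.574, 0.042, 0.234]), (331, [0.692, 0.02, 0.097]), (336, [0.695, 0.026, 0.096])]
399 [(313, [0.687, -0.002, 0.101]), (318, [0.571, 0.036, 0.238])]
```

View pics/w4c.png

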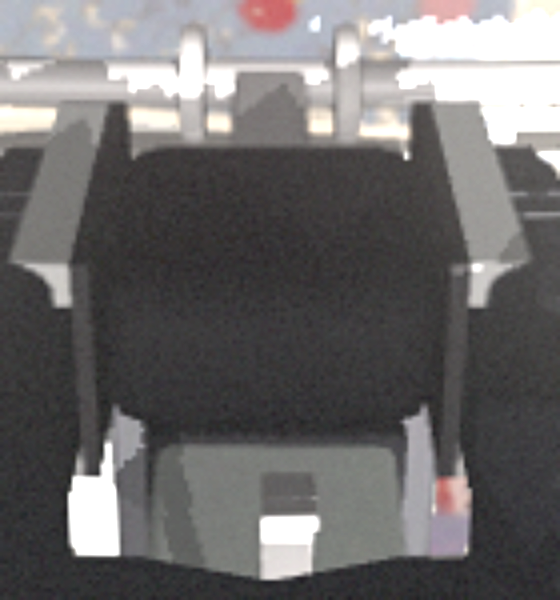

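```bash
python3 -m handwheel '0 1.4 8 0 0 0 20; 0 1 16 0 0 0 20; 0 0 20 0 0 0 20; 0 0 20 0 0 0 20; 0 0 20 0 0 0 20; 0 0 15 0 0 0 20; 0 0 9 0 0 0 20; 0 0 4.5 0 0 0 20'
python3 -m handwheel '0 0 0 0 0 0 20; 0 0 0 0 0 0 20'
python3 - <<'E'
from h import *
plan([(.5631,.0404,.314)],-15.6)
o=manip.get_obs()
c=cams.camera("wrist"); np.savez("/tmp/w5.npz",pos=o["position"],q=o["ee_rot"],**c); cv2.imwrite("pics/w5.png",cv2.convertScaleAbs(cv2.resize(c["color"][255:405,220:420],None,fx=4,fy=4),alpha=1.6,beta=20))
c=cams.camera("scene"); cv2.imwrite("pics/s5.png",cv2.resize(c["color"][130:330,250:450],None,fx=3,fy=3))
E
```

```text
clock: 12.0
position: [0.5629, 0.0404, 0.3134]
ee_rot: [0.096, 0.701, -0.096, 0.7]
ft_force: [-1.4, 0.2, -3.9]
grip_width: 0.345
clock: 12.2
position: [0.5619, 0.0408, 0.3139]
ee_rot: [0.096, 0.701, -0.096, 0.701]
ft_force: [-0.4, 0.7, -2.8]
grip_width: 0.341
clock 12.2 pos [0.5619 0.0408 0.3139] F [-0.38  0.68 -2.84] w 0.341
turn rotvec [ 0.0007 -0.0003 -0.0002] deg [ 0.04 -0.02 -0.01]
to [0.5631 0.0404 0.314 ] shift mm [-0.1 -0.1  1.3] len 1.0
```

View pics/w5.png

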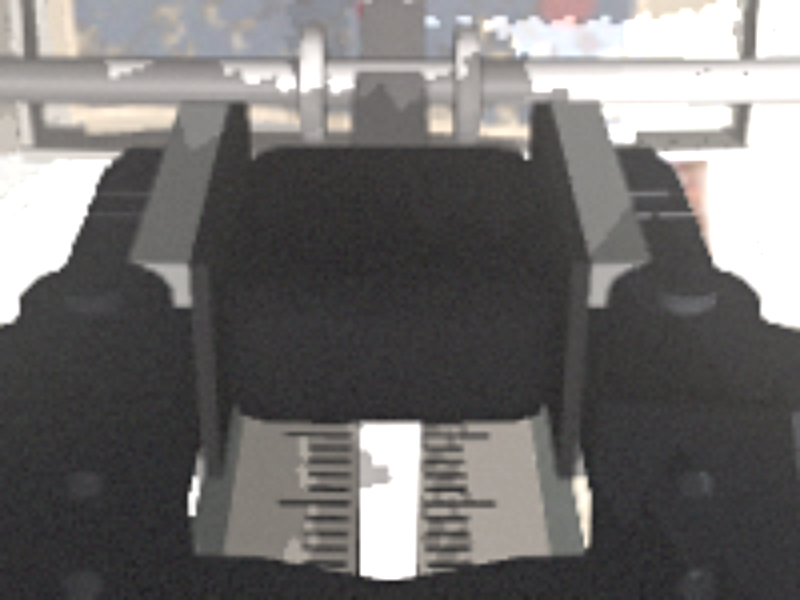

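View pics/s5.png

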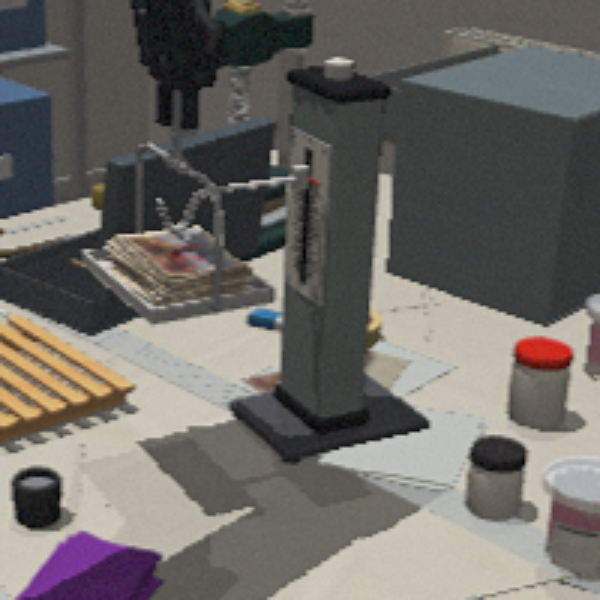

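```bash
python3 -m handwheel '4 0 1 0 0 0 20; 8 0 0 0 0 0 20; 10 0 0 0 0 0 20; 10 0 0 0 0 0 20; 8 0 0 0 0 0 20; 5 0 0 0 0 0 20; 4 0 0 0 0 0 20; 4 0 0 0 0 0 20'
python3 -m handwheel '3 0 0 0 0 0 20; 3 0 0 0 0 0 20; 4 0 0 0 0 0 20; 4 0 0 0 0 0 20; 4 0 0 0 0 0 20; 4 0 0 0 0 0 20; 3 0 0 0 0 0 20; 1 0 0 0 0 0 20'
python3 - <<'E'
from h import *
c=meas(12); cv2.imwrite("pics/s6.png",cv2.resize(c["color"][130:330,250:450],None,fx=3,fy=3))
c=cams.camera("wrist"); cv2.imwrite("pics/w6.png",cv2.convertScaleAbs(cv2.resize(c["color"][255:405,220:420],None,fx=4,fy=4),alpha=1.6,beta=20))
E
```

```text
clock: 13.1
position: [0.5633, 0.0403, 0.2607]
ee_rot: [0.096, 0.7, -0.096, 0.701]
ft_force: [-0.6, -0.2, -3.8]
grip_width: 0.341
clock: 13.9
position: [0.5633, 0.0404, 0.2346]
ee_rot: [0.096, 0.701, -0.096, 0.701]
ft_force: [0.6, 0.7, -1.1]
grip_width: 0.342
clock 14.5 pos [0.5632 0.0404 0.2349] F [ 0.539  0.025 -2.093] sd [0.4  0.3  0.49] tau [-1.4000e-02 -4.6843e+01  4.8210e+00 -3.9206e+01  1.3000e-02  2.0500e-01
  1.0000e-03] sd [0.015 0.119 0.021 0.079 0.004 0.06  0.002] w 0.348
```

View pics/s6.png

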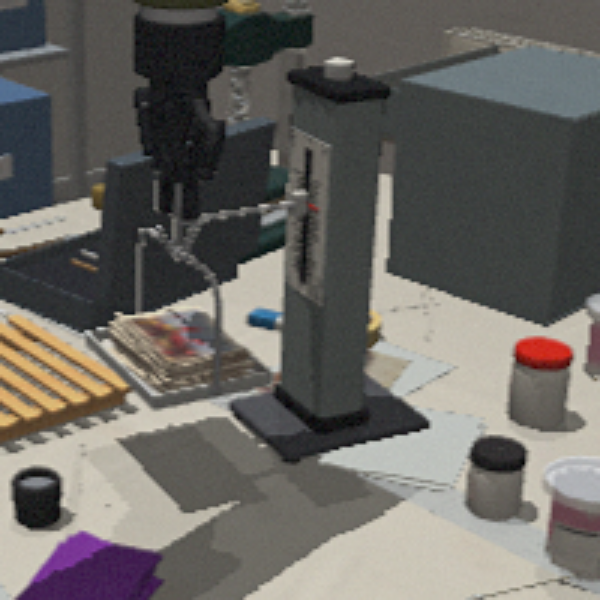

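View pics/w6.png

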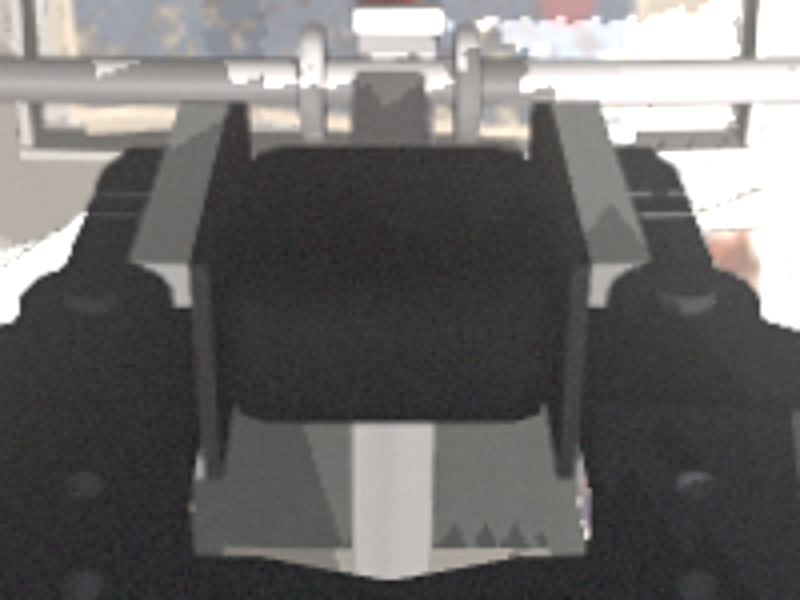

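```bash
python3 -m handwheel '2 0 0 0 0 0 20; 4 0 0 0 0 0 20; 4 0 0 0 0 0 20; 4 0 0 0 0 0 20; 4 0 0 0 0 0 20; 3 0 0 0 0 0 20; 1 0 0 0 0 0 20; 0 0 0 0 0 0 20'
python3 - <<'E'
from h import *
c=meas(24)
E
```

```text
clock: 15.35
position: [0.5632, 0.0404, 0.2128]
ee_rot: [0.096, 0.701, -0.096, 0.701]
ft_force: [0.5, -0.0, 0.2]
grip_width: 0.347
clock 16.55 pos [0.5632 0.0404 0.2129] F [ 1.179e+00 -2.900e-02 -1.000e-03] sd [0.33 0.35 0.52] tau [-1.1000e-02 -4.6614e+01  5.0300e+00 -3.7571e+01  2.4000e-02  4.5600e-01
  1.0000e-03] sd [0.005 0.044 0.004 0.083 0.004 0.071 0.001] w 0.344
```

```bash
python3 -m handwheel '0 0 1 0 0 0 20; 0 0 1 0 0 0 20; 0 0 0 0 0 0 20'
python3 - <<'E'
from h import *
c=meas(12)
c=cams.camera("scene");P,u,v=cloud(c); cv2.imwrite("pics/s7.png",cv2.resize(c["color"][150:290,280:390],None,fx=5,fy=4))
E
```

```text
clock: 16.85
position: [0.5646, 0.0399, 0.2125]
ee_rot: [0.096, 0.701, -0.096, 0.7]
ft_force: [-2.8, 1.7, -0.9]
grip_width: 0.342
clock 17.45 pos [0.5648 0.0399 0.2127] F [-4.55   1.49  -0.239] sd [0.63 0.45 0.5 ] tau [  0.818 -47.246   6.104 -40.319   0.497  -1.6    -0.   ] sd [0.072 0.052 0.092 0.324 0.049 0.251 0.005] w 0.344
```

View pics/s7.png

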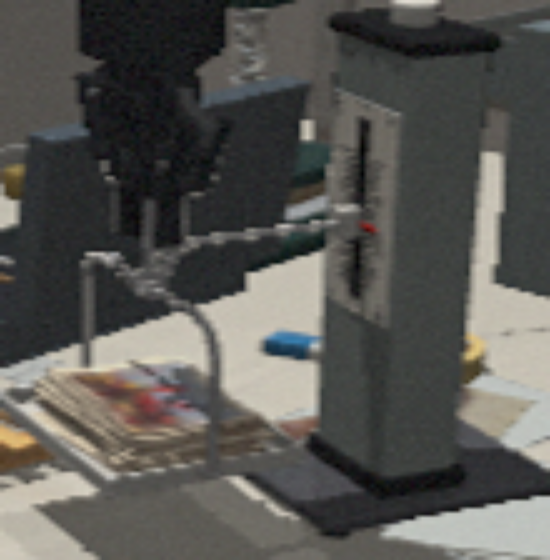

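```bash
python3 -m handwheel '0 0 -0.8 0 0 0 20; 0 0 -0.7 0 0 0 20; 0 0 0 0 0 0 20'
python3 - <<'E'
from h import *
c=meas(20)
E
```

```text
clock: 17.8
position: [0.5643, 0.04, 0.2133]
ee_rot: [0.096, 0.7, -0.096, 0.701]
ft_force: [0.5, -0.3, -0.2]
grip_width: 0.342
clock 18.8 pos [0.5636 0.0402 0.2129] F [ 2.138 -0.616 -0.072] sd [0.5  0.45 0.45] tau [-4.2500e-01 -4.6701e+01  4.6370e+00 -3.7212e+01 -2.2900e-01  7.6500e-01
  1.0000e-03] sd [0.115 0.031 0.128 0.2   0.077 0.163 0.003] w 0.345
```

```bash
python3 -m handwheel '0 0 0.5 0 0 0 20; 0.8 0 0 0 0 0 20; 0 0 0 0 0 0 20'
python3 - <<'E'
from h import *
c=meas(24)
E
```

```text
clock: 19.1
position: [0.5638, 0.0402, 0.2118]
ee_rot: [0.096, 0.701, -0.096, 0.7]
ft_force: [-0.2, -0.6, -0.6]
grip_width: 0.345
clock 20.3 pos [0.564  0.0401 0.212 ] F [-1.347 -0.218 -0.182] sd [0.98 0.57 0.39] tau [-1.5000e-02 -4.6969e+01  5.1650e+00 -3.8862e+01  0.0000e+00 -4.9900e-01
 -0.0000e+00] sd [0.095 0.054 0.114 0.352 0.056 0.254 0.001] w 0.336
```

```bash
python3 -m handwheel '0.7 0 -0.2 0 0 0 20; 0.8 0 0 0 0 0 20; 0 0 0 0 0 0 20'
python3 - <<'E'
from h import *
c=meas(16)
cv2.imwrite("pics/s8.png",cv2.resize(c["color"][150:290,280:390],None,fx=5,fy=4))
E
```

```text
clock: 20.6
position: [0.564, 0.0401, 0.2105]
ee_rot: [0.096, 0.701, -0.096, 0.701]
ft_force: [-1.3, -0.5, -0.2]
grip_width: 0.343
clock 21.4 pos [0.564  0.0401 0.2106] F [-1.468 -0.024  0.068] sd [0.43 0.51 0.43] tau [-2.3000e-02 -4.6933e+01  5.1680e+00 -3.8887e+01 -5.0000e-03 -5.9400e-01
 -0.0000e+00] sd [0.02  0.011 0.022 0.035 0.012 0.031 0.001] w 0.343
```

```bash
cat >> h.py <<'E'
def hookz(c):
    P,u,v=cloud(c); a=np.radians(-15.7); d=P[:,:2]-[.5635,.040]; s=d@np.array([np.cos(a),np.sin(a)]); t=d@np.array([-np.sin(a),np.cos(a)])
    m=(s>.04)&(s<.10)&(abs(t)<.006)&(P[:,2]>.15)&(P[:,2]<.28); return np.median(P[m,2]).round(4),m.sum()
E
python3 - <<'E'
from h import *
print(hookz(dict(np.load("/tmp/scene.npz"))))
print([hookz(cams.camera("scene")) for i in range(2)])
E
python3 -m handwheel '0 0 0 0 0 0 26; 0 0 0 0 0 0 33' 20
python3 - <<'E'
from h import *
print(manip.get_obs()["grip_width"],[hookz(cams.camera("scene")) for i in range(4)])
E
python3 -m handwheel '0 0 0 0 0 0 40; 0 0 0 0 0 0 48; 0 0 0 0 0 0 56' 20
python3 - <<'E'
from h import *
print(manip.get_obs()["grip_width"]); L=[]
for i in range(6): c=cams.camera("scene");L.append(hookz(c))
print(L);cv2.imwrite("pics/s9.png",cv2.resize(c["color"][130:330,250:450],None,fx=3,fy=3))
c=cams.camera("wrist"); cv2.imwrite("pics/w9.png",c["color"])
E
```

```text
(np.float64(0.2574), np.int64(43))
[(np.float64(0.2096), np.int64(44)), (np.float64(0.2098), np.int64(42))]
clock: 21.7
position: [0.5642, 0.0402, 0.2107]
ee_rot: [0.096, 0.7, -0.096, 0.701]
ft_force: [0.2, 0.4, 0.6]
grip_width: 0.382
0.381823621495801 [(np.float64(0.2104), np.int64(42)), (np.float64(0.2105), np.int64(41)), (np.float64(0.2104), np.int64(42)), (np.float64(0.2104), np.int64(43))]
clock: 22.2
position: [0.564, 0.0402, 0.2106]
ee_rot: [0.096, 0.701, -0.096, 0.701]
ft_force: [0.8, 0.1, 0.1]
grip_width: 0.656
0.6559575348836378
[(np.float64(0.2104), np.int64(40)), (np.float64(0.2103), np.int64(43)), (np.float64(0.2104), np.int64(42)), (np.float64(0.2102), np.int64(42)), (np.float64(0.2105), np.int64(42)), (np.float64(0.2104), np.int64(45))]
```

View pics/s9.png

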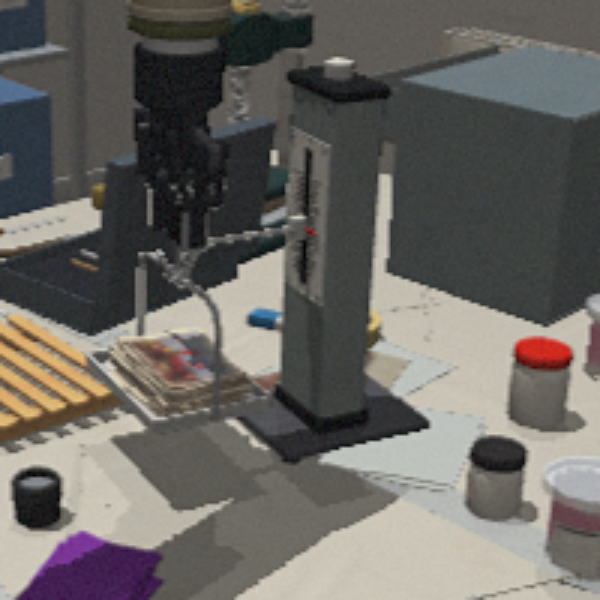

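View pics/w9.png

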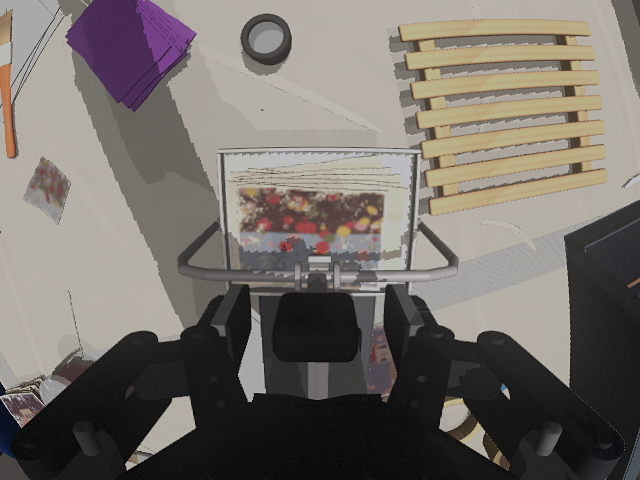

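```bash
Z='0 0 0 0 0 0 60'; python3 -m handwheel '0 0 0 0 0 0 60; 0 0 0 0 0 0 60; 0 0 0 0 0 0 60; 0 0 0 0 0 0 60; 0 0 0 0 0 0 60; 0 0 0 0 0 0 60; 0 0 0 0 0 0 60; 0 0 0 0 0 0 60'
python3 -m handwheel '0 0 0 0 0 0 60; 0 0 0 0 0 0 60; 0 0 0 0 0 0 60; 0 0 0 0 0 0 60; 0 0 0 0 0 0 60; 0 0 0 0 0 0 60; 0 0 0 0 0 0 60; 0 0 0 0 0 0 60'
python3 - <<'E'
from h import *
L=[hookz(cams.camera("scene"))[0] for i in range(20)]; print(L)
o=manip.get_obs();c=cams.camera("wrist"); 
P,Pt,u,v=wcloud(c,o["position"],o["ee_rot"])
m=(u>270)&(u<362)&(v>296)&(v<362)&(abs(Pt[:,1])<.02)&(Pt[:,0]<.01); g=Pt[m]; print("grip tool y",np.percentile(g[:,1],[1,99]),"x",np.percentile(g[:,0],[1,99]),"z",np.percentile(g[:,2],[1,99]))
plan([],-15.6)
E
```

```text
clock: 23.35
position: [0.5639, 0.0402, 0.2106]
ee_rot: [0.096, 0.701, -0.096, 0.701]
ft_force: [-0.0, -0.5, -0.6]
grip_width: 0.7
clock: 24.15
position: [0.5639, 0.0401, 0.2106]
ee_rot: [0.096, 0.701, -0.096, 0.701]
ft_force: [0.1, -0.6, 1.0]
grip_width: 0.706
[np.float64(0.2107), np.float64(0.2104), np.float64(0.2105), np.float64(0.2104), np.float64(0.2106), np.float64(0.2105), np.float64(0.2103), np.float64(0.2106), np.float64(0.2105), np.float64(0.2104), np.float64(0.2103), np.float64(0.2101), np.float64(0.2106), np.float64(0.2105), np.float64(0.2102), np.float64(0.2105), np.float64(0.2103), np.float64(0.2101), np.float64(0.2102), np.float64(0.2103)]
grip tool y [-0.01486884  0.01392008] x [-0.0368411  -0.01189549] z [-0.0082267   0.00646951]
clock 25.2 pos [0.5639 0.0402 0.2106] F [-0.22  0.15 -0.07] w 0.702
turn rotvec [ 0.0005 -0.     -0.0001] deg [ 0.03 -0.   -0.  ]
```

```bash
python3 -m handwheel '0 0 0 0 0 0 45; 0 0 0 0 0 0 32; 0 0 0 0 0 0 26; 0 0 0 0 0 0 20; 0 0 0 0 0 0 20; 0 0 0 0 0 0 20' 50
python3 - <<'E'
from h import *
c=meas(6); print(hookz(c))
E
```

```text
clock: 25.8
position: [0.5639, 0.0401, 0.2106]
ee_rot: [0.096, 0.701, -0.096, 0.701]
ft_force: [0.0, -0.6, -0.7]
grip_width: 0.345
clock 26.1 pos [0.5639 0.0401 0.2105] F [ 0.088 -0.76   0.095] sd [0.2  0.52 0.31] tau [-2.5000e-01 -4.6889e+01  4.9100e+00 -3.8195e+01 -1.3800e-01 -4.2000e-02
  0.0000e+00] sd [0.022 0.004 0.022 0.009 0.014 0.004 0.   ] w 0.342
(np.float64(0.2103), np.int64(44))
```

```bash
python3 -m handwheel '-2 0 0 0 0 0 20; -4 0 0 0 0 0 20; -5 0 0 0 0 0 20; -5 0 0 0 0 0 20; -5 0 0 0 0 0 20; -5 0 0 0 0 0 20; -5 0 0 0 0 0 20; -4 0 0 0 0 0 20'
python3 -m handwheel '-3 0 0 0 0 0 20; -3 0 0 0 0 0 20; -3 0 0 0 0 0 20; -3 0 0 0 0 0 20; -3 0 0 0 0 0 20; -3 0 0 0 0 0 20; -4 0 0 0 0 0 20; -6 0 0 0 0 0 20'
python3 - <<'E'
from h import *
c=cams.camera("scene"); print(hookz(c)); cv2.imwrite("pics/s10.png",cv2.resize(c["color"][130:330,250:450],None,fx=3,fy=3)); plan([(.564,.04,.322)],-15.6)
E
```

```text
clock: 26.9
position: [0.5639, 0.0402, 0.2459]
ee_rot: [0.096, 0.701, -0.096, 0.701]
ft_force: [0.5, -0.5, -2.1]
grip_width: 0.342
clock: 27.7
position: [0.5638, 0.0402, 0.2737]
ee_rot: [0.096, 0.701, -0.096, 0.7]
ft_force: [0.3, -0.2, -3.4]
grip_width: 0.34
(np.float64(0.2573), np.int64(42))
clock 27.75 pos [0.5643 0.0402 0.275 ] F [-0.23 -0.15 -1.9 ] w 0.345
turn rotvec [ 0.0005  0.001  -0.0007] deg [ 0.03  0.06 -0.04]
to [0.564 0.04  0.322] shift mm [-47.   -0.2  -0.2] len 47.0
```

View pics/s10.png

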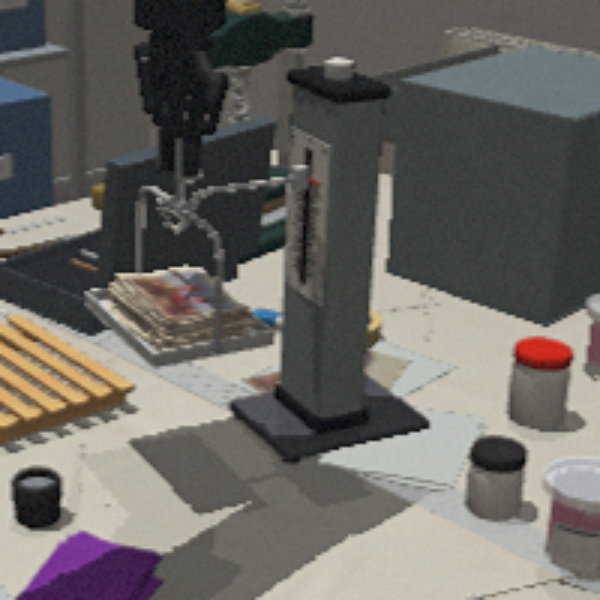

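```bash
python3 -m handwheel '-6 0 0 0 0 0 20; -9 0 0 0 0 0 20; -10 0 0 0 0 0 20; -9 0 0 0 0 0 20; -6 0 0 0 0 0 20; -2 0 0 0 0 0 20; 0 0 -5 0 0 0 20; 0 0 -12 0 0 0 20'
python3 -m handwheel '0 0 -18 0 0 0 20; 0 0 -20 0 0 0 20; 0 0 -20 0 0 0 20; 0 0 -18 0 0 0 20; 0 0 -14 0 0 0 20; 0 0 -8 0 0 0 20; 0 0 -3 0 0 0 20; 0 0 0 0 0 0 20'
python3 - <<'E'
from h import *
plan([(.45,.22,.315),(.517,.2555,.26)],-4.7)
E
```

```text
clock: 28.55
position: [0.5471, 0.0446, 0.3149]
ee_rot: [0.096, 0.701, -0.096, 0.7]
ft_force: [0.3, 0.1, -3.9]
grip_width: 0.341
clock: 29.35
position: [0.4501, 0.0718, 0.3156]
ee_rot: [0.096, 0.701, -0.096, 0.701]
ft_force: [-0.2, 0.0, -3.7]
grip_width: 0.344
clock 29.35 pos [0.4501 0.0718 0.3156] F [-0.22  0.03 -3.73] w 0.344
turn rotvec [-0.1894  0.0002 -0.0004] deg [-1.085e+01  1.000e-02 -2.000e-02]
to [0.45  0.22  0.315] shift mm [  0.6 147.7 -12.2] len 148.0
to [0.517  0.2555 0.26  ] shift mm [55.  40.9 63.9] len 94.0
```

```bash
python3 -m handwheel '0 8 -2 -0.02 0 0 20; 0 15 -4 -0.03 0 0 20; 0 22 -4 -0.03 0 0 20; 0 26 -3 -0.03 0 0 20; 0 26 -2 -0.03 0 0 20; 0 24 0 -0.03 0 0 20; 0 17 4 -0.019 0 0 20; 2 13 7 0 0 0 20'
python3 -m handwheel '5 10 10 0 0 0 20; 8 8 13 0 0 0 20; 10 7 13 0 0 0 20; 10 5 10 0 0 0 20; 10 3 7 0 0 0 20; 5 1 3 0 0 0 20; 0 0 0 0 0 0 20; 0 0 0 0 0 0 20'
python3 - <<'E'
from h import *
plan([(.517,.2555,.26)],-4.7)
o=manip.get_obs(); c=cams.camera("wrist"); np.savez("/tmp/w11.npz",pos=o["position"],q=o["ee_rot"],**c); cv2.imwrite("pics/w11.png",c["color"])
E
```

```text
clock: 30.15
position: [0.4727, 0.2251, 0.3135]
ee_rot: [0.028, 0.707, -0.028, 0.707]
ft_force: [0.2, -0.0, -2.9]
grip_width: 0.343
clock: 30.95
position: [0.531, 0.2519, 0.2659]
ee_rot: [0.029, 0.706, -0.029, 0.707]
ft_force: [-0.8, -0.2, -2.5]
grip_width: 0.345
clock 30.95 pos [0.531  0.2519 0.2659] F [-0.75 -0.22 -2.53] w 0.345
turn rotvec [-0.0008  0.0001 -0.0002] deg [-0.05  0.   -0.01]
to [0.517  0.2555 0.26  ] shift mm [  5.9   2.5 -14.2] len 16.0
```

View pics/w11.png

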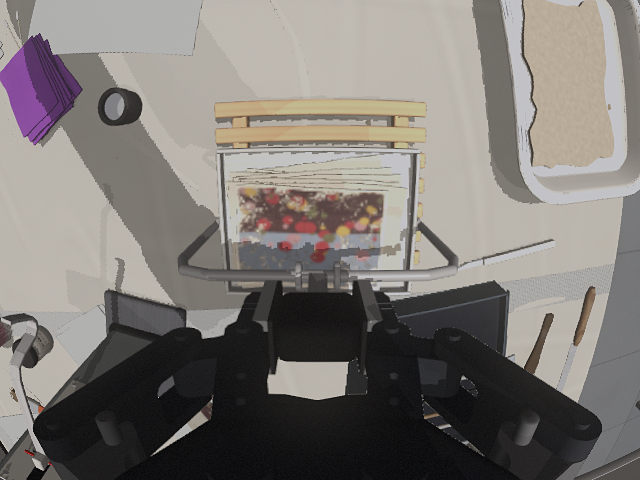

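```bash
python3 - <<'E'
from h import *
d=dict(np.load("/tmp/w11.npz")); P,Pt,u,v=wcloud(d,d["pos"],d["q"])
m=(u>205)&(u<436)&(v>94)&(v<143)&(P[:,2]>.022)&(P[:,2]<.034); g=Pt[m]
for lo,hi in [(94,122),(124,143)]:
    k=m&(v>=lo)&(v<hi); q=Pt[k]; print("slat y",np.percentile(q[:,1],[.5,99.5]),"mid",np.percentile(q[:,1],[.5,99.5]).mean(),"z",np.percentile(q[:,2],[1,99]))
    r=cv2.minAreaRect((q[:,1:]*1000).astype(np.float32)); print(r)
# rack rect both edges via world cloud
w=P[m]; print(w.min(0),w.max(0))
b=(u>215)&(u<420)&(v>145)&(v<300)&(P[:,2]>.125)&(P[:,2]<.2); q=Pt[b]; print("pan tool", cv2.minAreaRect((q[:,1:]*1000).astype(np.float32)), "rim z",np.percentile(P[b,2],[2,98]))
# front edge of rack in world from wrist and top
E
```

```text
slat y [-0.10478212  0.11172209] mid 0.0034699821100574735 z [-0.10215943 -0.08602351]
((3.5754623413085938, -94.27287292480469), (16.969030380249023, 220.5573272705078), 89.72183990478516)
slat y [-0.10442988  0.11179689] mid 0.003683503342580219 z [-0.07536808 -0.05930402]
((3.5291519165039062, -67.42433166503906), (16.565650939941406, 219.35206604003906), 89.62065124511719)
[0.42168025 0.15113571 0.02202166] [0.4801476  0.37366138 0.0314658 ]
pan tool ((1.0514144897460938, -0.42728424072265625), (156.38919067382812, 116.06564331054688), 0.05501903221011162) rim z [0.12978347 0.16015015]
```

```bash
python3 -m handwheel '5 1 -5 -0.002 0 0 20; 10 1.7 -5 -0.003 0 0 20; 15 0 -3 0 0 0 20; 18 0 0 0 0 0 20; 18 0 0 0 0 0 20; 14 0 0 0 0 0 20; 8 0 0 0 0 0 20; 3 0 0 0 0 0 20'
python3 -m handwheel '0 0 0 0 0 0 20; 0 0 0 0 0 0 20'
python3 - <<'E'
from h import *
plan([],-5); o=manip.get_obs(); d=cams.camera("wrist"); cv2.imwrite("pics/w12.png",d["color"])
P,Pt,u,v=wcloud(d,o["position"],o["ee_rot"])
m=(u>190)&(u<450)&(v>40)&(v<146)&(P[:,2]>.022)&(P[:,2]<.034)
vs=np.unique(v[m]); q=Pt[m]; print(vs.min(),vs.max(),"y",np.percentile(q[:,1],[.5,99.5]),"z",np.percentile(q[:,2],[.2,99.8])); 
b=(u>215)&(u<420)&(v>145)&(v<300)&(P[:,2]>.034)&(P[:,2]<.1); q=Pt[b]; print("pan tool", cv2.minAreaRect((q[:,1:]*1000).astype(np.float32)))
c=cams.camera("scene"); cv2.imwrite("pics/s12.png",cv2.resize(c["color"][130:330,170:370],None,fx=3,fy=3))
E
```

```text
clock: 31.8
position: [0.5178, 0.2556, 0.1737]
ee_rot: [0.027, 0.707, -0.028, 0.706]
ft_force: [-0.2, -0.1, -2.5]
grip_width: 0.343
clock: 32.0
position: [0.5187, 0.2559, 0.1753]
ee_rot: [0.028, 0.706, -0.027, 0.707]
ft_force: [-0.3, -0.0, -3.3]
grip_width: 0.346
clock 32.0 pos [0.5187 0.2559 0.1753] F [-0.35 -0.03 -3.29] w 0.346
turn rotvec [ 0.0095  0.0009 -0.0007] deg [ 0.54  0.05 -0.04]
105 145 y [-0.09936421  0.10526057] z [-0.09007384 -0.05855271]
pan tool ((0.8606414794921875, -0.38661956787109375), (156.3249969482422, 116.20638275146484), 0.05885399878025055)
```

View pics/w12.png

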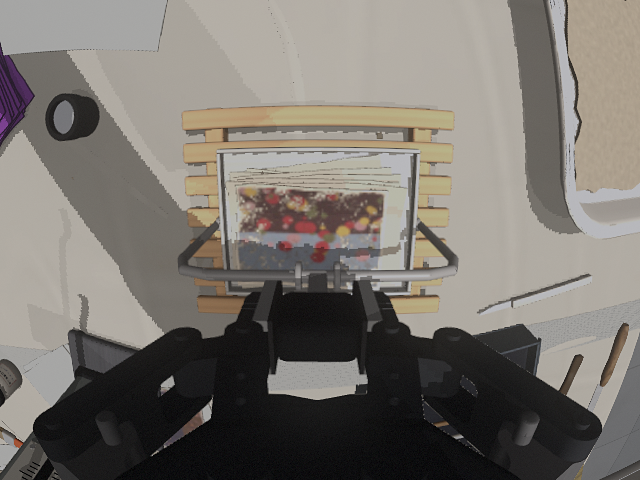

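View pics/s12.png

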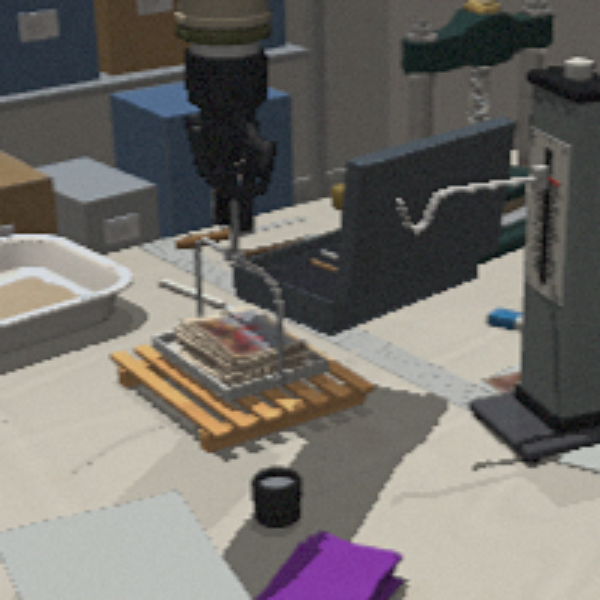

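```bash
python3 -m handwheel '3 0 0 0 0 0 20; 3 0 0 0 0 0 20; 1.5 0 0 0 0 0 20; 1 0 0 0 0 0 20; 0.5 0 0 0 0 0 20; 0 0 0 0 0 0 20'
python3 - <<'E'
from h import *
meas(6)
E
```

```text
clock: 32.7
position: [0.5184, 0.256, 0.1667]
ee_rot: [0.028, 0.706, -0.027, 0.707]
ft_force: [-3.8, 0.9, 6.5]
grip_width: 0.345
clock 33.0 pos [0.5184 0.2561 0.1667] F [-3.795  0.069  7.017] sd [0.23 0.29 0.49] tau [  0.878 -50.342   4.929 -36.066   0.142  -1.529   0.217] sd [0.001 0.009 0.001 0.003 0.002 0.002 0.001] w 0.351
```

```bash
python3 -m handwheel '-0.4 0 0 0 0 0 20; 0 0 0 0 0 0 20'
python3 - <<'E'
from h import *
meas(6)
E
```

```text
clock: 33.2
position: [0.5184, 0.256, 0.1667]
ee_rot: [0.028, 0.706, -0.027, 0.707]
ft_force: [-4.0, 0.8, 6.6]
grip_width: 0.336
clock 33.5 pos [0.5184 0.256  0.1667] F [-3.487  0.54   6.558] sd [0.66 0.23 0.7 ] tau [  0.947 -50.436   5.008 -36.013   0.194  -1.422   0.211] sd [0.005 0.006 0.004 0.002 0.004 0.003 0.   ] w 0.343
```

```bash
python3 -m handwheel '-0.7 0 0 0 0 0 20; 0 0 0 0 0 0 20'
python3 - <<'E'
from h import *
meas(6)
E
```

```text
clock: 33.7
position: [0.5183, 0.2559, 0.1668]
ee_rot: [0.028, 0.707, -0.027, 0.707]
ft_force: [-2.4, 0.3, 1.4]
grip_width: 0.343
clock 34.0 pos [0.5183 0.2559 0.1668] F [-2.411  0.493  3.079] sd [0.77 0.32 0.47] tau [  0.889 -52.013   5.14  -36.736   0.316  -0.799   0.131] sd [0.068 0.125 0.057 0.092 0.042 0.003 0.001] w 0.349
```

```bash
python3 -m handwheel '-0.3 0 0 0 0 0 20; 0 0 0 0 0 0 27; 0 0 0 0 0 0 34; 0 0 0 0 0 0 45; 0 0 0 0 0 0 56; 0 0 0 0 0 0 62' 20
python3 - <<'E'
from h import *
meas(2); c=cams.camera("wrist"); cv2.imwrite("pics/w13.png",c["color"])
E
```

```text
clock: 34.6
position: [0.5184, 0.2556, 0.167]
ee_rot: [0.028, 0.707, -0.028, 0.707]
ft_force: [0.1, 0.3, -0.1]
grip_width: 0.726
clock 34.7 pos [0.5184 0.2556 0.167 ] F [ 0.543 -0.421  0.464] sd [0.12 0.26 0.37] tau [ 1.9000e-02 -5.3274e+01  4.4470e+00 -3.7105e+01  1.9000e-02 -2.0000e-03
  1.0000e-03] sd [0.    0.002 0.    0.002 0.    0.    0.   ] w 0.728
```

View pics/w13.png

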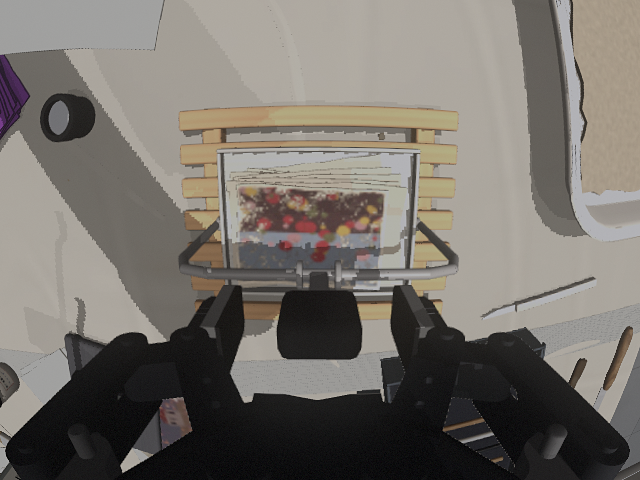

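Released; the pan is on the slats and centred. I'll withdraw upwards, move aside and check.

```bash
python3 -m handwheel '-5 0 0 0 0 0 62; -12 0 0 0 0 0 62; -20 0 0 0 0 0 70; -25 0 0 0 0 0 80; -25 0 0 0 0 0 80; -25 0 0 0 0 0 80; -20 0 0 0 0 0 80; -10 0 0 0 0 0 80'
python3 -m handwheel '0 -5 -15 0 0 0 80; 0 -10 -25 0 0 0 80; 0 -10 -30 0 0 0 80; 0 -5 -25 0 0 0 80; 0 0 -15 0 0 0 80; 0 0 0 0 0 0 80'
python3 - <<'E'
from h import *
plan([],-5); o=manip.get_obs(); d=cams.camera("wrist"); cv2.imwrite("pics/w14.png",d["color"])
P,Pt,u,v=wcloud(d,o["position"],o["ee_rot"])
c=cams.camera("scene"); cv2.imwrite("pics/s14.png",c["color"]); np.savez("/tmp/w14.npz",pos=o["position"],q=o["ee_rot"],**d)
S,us,vs=cloud(c)
def rect(P): 
    r=cv2.minAreaRect((P[:,:2]*1000).astype(np.float32)); return np.round(r[0],1),np.round(r[1],1),round(r[2],1)
for n,Q in [("wrist",P),("scene",S)]:
    b=Q[(Q[:,0]>.38)&(Q[:,0]<.66)&(Q[:,1]>.1)&(Q[:,1]<.41)]
    print(n,"rack",rect(b[(b[:,2]>.02)&(b[:,2]<.033)]),"pan rim",rect(b[(b[:,2]>.038)&(b[:,2]<.046)]),"grip",rect(b[(b[:,2]>.17)&(b[:,2]<.21)]),b[(b[:,2]<.22),2].max())
print(hookz(c))
E
```

```text
clock: 35.55
position: [0.5189, 0.2558, 0.312]
ee_rot: [0.028, 0.706, -0.027, 0.708]
ft_force: [0.2, -1.1, -1.1]
grip_width: 0.936
clock: 36.15
position: [0.4051, 0.235, 0.3095]
ee_rot: [0.027, 0.707, -0.026, 0.707]
ft_force: [0.2, 0.3, -1.0]
grip_width: 0.934
clock 36.15 pos [0.4051 0.235  0.3095] F [ 0.22  0.27 -0.96] w 0.934
turn rotvec [ 0.0114  0.0002 -0.0013] deg [ 0.66  0.01 -0.08]
wrist rack (array([517. , 256.6]), array([220.1, 177.9]), 85.5) pan rim (array([514.8, 256.6]), array([160.5, 109.4]), 85.4) grip (array([517.2, 256.7]), array([30.1, 16.7]), 85.7) 0.20376458177666382
scene rack (array([519.1, 255.6]), array([224.4, 182.4]), 85.1) pan rim (array([520. , 258.2]), array([168.6, 118.6]), 85.3) grip (array([518.2, 252.7]), array([18.2, 31.6]), 3.5) 0.20377588594967716
(np.float64(0.2574), np.int64(40))
```

View pics/w14.png

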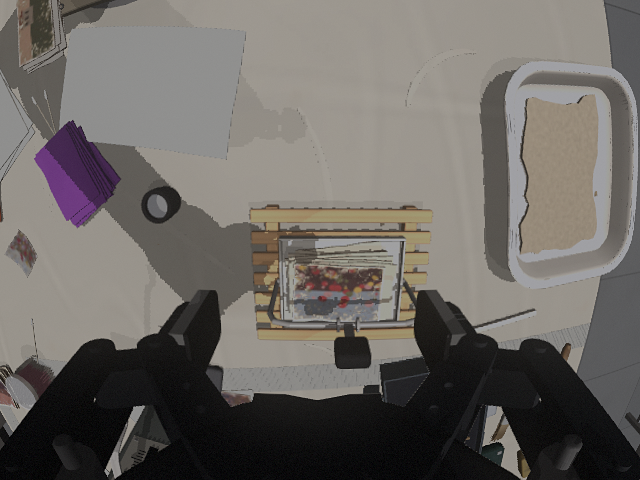

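View pics/s14.png

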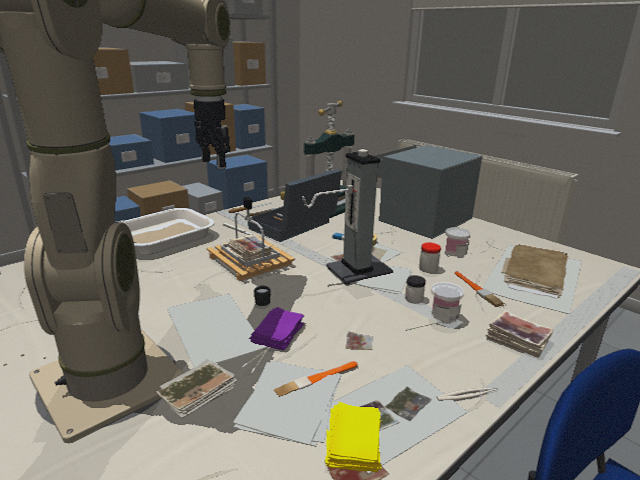

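```bash
python3 -c "
from workcell import hand_in, manip
print(hand_in(), manip.get_obs()['clock'])"
```

```text
the job is handed in; nothing more can be done
the job is handed in; nothing more can be done
```

The pan was weighed on the hook and now stands in the middle of the drying rack. I handed the job in at about 36 s.

**Weighing:**
- The wrist force gave roughly 3.6 N with the pan lifted.
- I lowered it until that force averaged about zero, then opened the fingers. The hook shifted only about 0.7 mm.
- It sank 47 mm (about 3.5 N), well short of the end stop at 88 mm.
- It hung free for about 3 s, and over the last second the hook reading stayed within 0.6 mm, which is camera noise.
- After I took the pan off, the hook went back to its empty height.

**Placing:**
- The wrist camera put the grip within about 0.5 mm of the rack's centre, and the pan within 0.2° of square to it.
- A fit to the pan's rim was about 2 mm off the rack's centre in the wrist view and about 3 mm in the scene view. Those outlines are partly hidden, so I trusted the grip more.
- The grip stands at about the height expected for a pan lying flat on the slats.
- The prints are still in the pan.
- In the last picture the jar, buds, loupe and brush look to be where they started. I compared them by eye and did not measure them.

**Contact forces that were not quite clean:**
- While seating the bar in the hook there were side forces of up to about 5 N, which I mostly trimmed out before releasing.
- I first set the pan on the rack with about 7 N of press, and eased that to about 3 N before opening the fingers.

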